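# Set a gouge to the oil stone

## Task

Get the lino gouge ready for sharpening: lay the oil stone, worn face up as it is, flat in the stone holder between the two rods and let it go, then slide the jaw up so that the stone is held snugly between jaw and stop. Then pick up the gouge, keep it the way up it lies, and bring its cutting tip down on the pale worn spot of the stone, the gouge roughly in line with the stone and its handle raised about 30 degrees above level; press lightly, with a few newtons (under 10 N), and finish while still holding it there without letting go. Leave the other things on the table where they are.

Things in the scene. Friction and masses are not known exactly. Their poses are not given: they have to be found in the camera images.
- oil_stone: loose dark grey sharpening stone, a plain bar 45 x 125 x 20 mm (x, y, z), 0.32 kg; origin at the centre of its underside, long axis y, z up. On its top is a pale worn oval
- worn_spot (a point): centre of the pale worn oval (17 x 22 mm) on the top face of the stone: on its midline, 26 mm from its middle towards its +y end, 20 mm above the underside
- gouge: the only gouge here: loose lino gouge, turned wooden handle, 141 mm long, 0.045 kg. Origin on the table under it; y runs along it from the tip (y = -70 mm) to the butt (+70), z up. Handle y = -10 to +70 mm, 20 mm high, tapered: 12 mm wide at y = -10, 17 at 10, 22 (widest) at 51; ferrule 13 mm wide; thin steel blade 4 mm wide
- gouge_tip (a point): cutting tip of the gouge's blade, at (0, -70, 1) mm in the gouge's frame
- holder: stone holder, fixed to the table: wooden base 76 x 200 mm, top 17 mm above the table, long axis y, origin on the table under its centre. Two 6 mm steel rods along it at x = +-27.5 mm, 49 mm apart clear, tops at z 23 mm. Fixed metal stop 66 mm wide at the -y end: face y = -84 mm, top z 29 mm. Jaw on the rods at the +y end. The seated stone's top is at z 37 mm
- holder_bed (a point): the point on the base's top, midway between the rods (17 mm above the table, y = -21.5 mm in the holder's frame), over which the stone's underside centre lies when the stone butts against the stop; stone either way round, its y along the holder's y
- jaw (a joint): position of the sliding jaw in m, along the holder's y: the clear space between stop and jaw faces is 0.115 m plus this value. Range 0 to 0.045; smaller is tighter; it is 0.010 when both touch the 125 mm stone. It slides with about 2 N of friction and stays where it is left
- jaw_knob (a point): point on the axis of the turned finger knob on the jaw, at its middle height, 38 mm above the table: knob 18 mm in diameter on the jaw's midline, from z 32 to z 45 mm, its axis 9 mm behind the jaw's face; the jaw block under it is 66 mm wide, 18 mm thick along y, top z 29 mm
- ink_jar: bystander: small closed glass ink jar, 52 mm wide, 62 mm tall, origin under its centre
- eraser: bystander: eraser, 23 x 56 x 13 mm, origin under its centre
- sharpener: bystander: small metal pencil sharpener, 16 x 26 x 13 mm, origin under its centre

How it is judged:
By the outcome, as a careful person would: the job done as asked, in the order asked, and still so for the second after the job is handed in, while the arm keeps its last pose, push and grip.
It also fails if it takes over 72 s, if anything falls off the work surface, if the arm or the gripper's body presses on something with over 40 N, if the wrist force passes 120 N, or if a joint passes its speed limit or range.

## Robot

A 6-joint arm with a two-finger parallel gripper is mounted at the origin on the work surface; the furniture and walls round the work are solid. World frame = base frame: x ahead of the robot, y to its left, z up, the work surface at z = 0. Lengths are in m, angles in rad, forces in N, time in s.
With the tool pointing down it reaches from about 0.3 to 0.775 m from the base axis. Payload 14.6 kg.
Tool frame: the origin (TCP) lies on the mounting face of the last link; the fingertips stand 199 mm ahead of it and the grasp point (between the pads) lies 180 mm ahead of it; z points along the fingers, y is the line along which they close (so a half turn about z gives the same grasp; the last joint's range is limited). The gripper opens to 94 mm and grips with 3 to 60 N. Pads are 16 mm wide; open, the fingers measure 119 mm over their backs; the gripper's body (75 mm by 177 mm) begins 78 mm behind the grasp point.
Start: joints at [1.05, 0.3, 1.521, -0, 1.321, -0.067], TCP at [0.241, 0.494, 0.405] pointing down, gripper open.
Joint ranges: [-3.03, 3.03], [-0.79, 2.21], [0.23, 2.52], [-1.04, 4.18], [0, 3.07], [-2.55, 2.55]. Speed limits (rad/s): [2.22, 2.22, 2.57, 3.14, 3.14, 3.14].

## Interface

Orientations are given as [roll, pitch, yaw] about the fixed x, y, z axes, in that order (R = Rz(yaw) Ry(pitch) Rx(roll)).
In Python, from station import telemetry, cams, workorder, finder gives the robot as it stands.
- The arm moves only by the tool jog_arm, never from a script. Its argument "rows" is a list of rows, each an object with "gripper": the finger opening in m, from 0 to 0.094; "slide": the shift along the tool's x, y, z in m, a list of three; "spin": the turn about the tool's z in rad. In form: [{"gripper": gripper, "slide": [tx, ty, tz], "spin": spin}, ...]. A call has 1 to 8 rows; each row is the pose to reach, as a shift and turn from the pose commanded when the call began, along the tool's axes at that moment; what a row does not reach only later rows make up. A row lasts 1/10 s, in which the tool goes at most 50 mm and 8.59 degrees, less where a joint would pass 70% of its speed; a pose out of reach is approached as far as the arm can. A call with a gripper value outside its range is refused whole. The fingers move at their own pace and stop on an object; "squeeze" is the grip in N (left out, the last holds). Time passes only in rows, so rows that repeat a pose let the fingers close. It gives the time, the measured TCP pose, the force, the opening and the grip force at its end, in the units of the state.
- telemetry.get_obs(): the state, without advancing time (a new reading comes with each control period).
- cams.camera(name): name is "side" or "top" or "wrist"; returns (picture, depth): 384x512x3 uint8, red, green, blue; 384x512 float32, m along the optical axis (not along the pixel's ray), 0 where there is no reading.
- cams.camera_info(name): a dict with "camera_matrix" (3x3 intrinsics, pixels), "k1" (the pictures are not rectified: a ray, as slopes to the right and down, at radius r is drawn at 1 + k1 r^2 times it, then the intrinsics apply), "R" (3x3) and "t" (3): a world point X has camera coordinates R X + t; the wrist camera has in their place "tool_from_camera" (4x4, takes a point from camera to tool coordinates, whose origin is the TCP and whose axes are the flange's). Camera axes: x right, y down, z forward; pixel columns grow to the right and rows downward; lengths in m; the calibration is good to about 2 mm. A picture is of the moment at which its call begins: read the wrist's pose just before it. camera_info takes no time and is no camera call.
- workorder.hand_in(): hands the job in; it is judged then, once.
Trained networks look in the newest picture that a camera, given by its name, has taken for a name from the list of things; names that differ only in an ending like _2 or _b are one class to them, and where a whole thing is asked for, a point or a joint stands for the part that bears it (a point fixed in the world has none). Each returns a list of dicts, best first, with "confidence" (0 to 1); they miss things now and then, are a little off and sometimes report something else, mostly with a low value. They report only what shows in the picture. A call takes as long as a camera call.
- finder.find_in(target, camera): "point" ([x, y, z] in m, in world coordinates, good to about 4 mm: the middle of the surface that is visible of it).
- finder.masks_of(target, camera): "region" (384x512 bool, what is visible of it).
The state is a dict: "time_s": time; "qpos": joint angles; "joint_vel": joint speeds; "tau": joint torques, N m; "ee_pos": TCP position; "eef_rot": TCP orientation; "force": force on the tool from outside, world axes, zero at the start; "moment": the same for the moment, N m; "grip_width": finger opening in m; "grip_force": force on a finger pad.
Only numpy, scipy, OpenCV 4.12 (cv2) and the standard library are available. Lean on these libraries where they do the work, as an engineer would, in place of code of your own. Each camera call takes 0.05 s, during which the arm holds its last target. There are 200 camera calls.

## Working session

There is one attempt and no reset: what is moved stays moved. The work goes in short steps, Python scripts to look and compute and a tool call to move; the robot and the scene stay as the last step left them, time stands still between calls to the robot, and variables do not carry over. Pictures are saved under pics/ and viewed, at most 11 in all, crops included, and the job is handed in when it is done.

Besides the shell and the picture viewer there is one more tool, called after "Call:" as name(argument=value, ...), one argument or row to a line, values as JSON. jog_arm: Moves the arm, as the interface text tells. Its arguments: {"type":"object","properties":{"rows":{"type":"array","items":{"type":"object","properties":{"gripper":{"type":"number"},"slide":{"type":"array","items":{"type":"number"}},"spin":{"type":"number"}}}},"squeeze":{"type":"number"}},"required":["rows"]}

```bash
ls; mkdir -p pics
python3 - <<'E'
from station import telemetry, cams, finder
import cv2, numpy as np
print(telemetry.get_obs())
for c in ["top","side"]:
    p,d=cams.camera(c); cv2.imwrite(f"pics/{c}0.png",p[:,:,::-1])
    i=cams.camera_info(c); print(c,{k:np.round(v,4).tolist() for k,v in i.items() if not isinstance(v,str)})
    for n in ["oil_stone","worn_spot","gouge","gouge_tip","holder","jaw_knob","holder_bed","ink_jar","eraser","sharpener"]:
        try: print(n,[(np.round(r["point"],4).tolist(),round(r["confidence"],2)) for r in finder.find_in(n,c)][:2])
        except Exception as e: print(n,e)
E
```

```text
pics
{'time_s': 0.0, 'qpos': array([ 1.05040345e+00,  3.00472388e-01,  1.52158295e+00,  4.11400165e-05,
        1.32068522e+00, -6.66089507e-02]), 'joint_vel': array([ 3.49769353e-05, -1.93922931e-04, -9.56103041e-04,  8.59694725e-05,
        4.91271371e-04, -5.83674182e-04]), 'tau': array([-1.33416226e-03, -5.31807947e+01, -3.52733624e+01,  7.07299495e-02,
        2.43280845e-02, -9.36589277e-05]), 'ee_pos': array([0.24109203, 0.49430742, 0.4040847 ]), 'eef_rot': array([-3.14044996e+00, -1.16163454e-04,  2.68779846e+00]), 'force': array([ 0.08168154,  0.81424222, -0.68395931]), 'moment': array([-0.03152511,  0.02571125,  0.00551037]), 'grip_force': 0.0, 'grip_width': 0.09406848929027066}
top {'camera_matrix': [[494.8386, 0.0, 252.4269], [0.0, 494.8386, 181.5006], [0.0, 0.0, 1.0]], 'k1': -0.156, 'R': [[0.0068, -0.9999, 0.0151], [-0.9874, -0.0091, -0.1577], [0.1579, -0.0138, -0.9874]], 't': [0.2021, 0.4294, 0.8549]}
oil_stone [([0.42, 0.3851, 0.0201], 0.87)]
worn_spot [([0.4214, 0.379, 0.0229], 0.81)]
gouge [([0.4463, 0.2251, 0.0124], 0.92)]
gouge_tip [([0.4474, 0.2281, 0.0142], 0.61)
[... 393 characters left out ...]
, 191.4505], [0.0, 0.0, 1.0]], 'k1': -0.0231, 'R': [[-0.9556, -0.2946, -0.0035], [-0.1151, 0.3841, -0.9161], [0.2713, -0.875, -0.4009]], 't': [0.4362, 0.0201, 1.0602]}
oil_stone [([0.4166, 0.3918, 0.0183], 0.61)]
worn_spot [([0.4217, 0.3985, 0.0171], 0.82)]
gouge [([0.4455, 0.2381, 0.0109], 0.71), ([0.2974, 0.264, 0.0434], 0.19)]
gouge_tip [([0.4474, 0.2348, 0.0055], 0.82)]
holder [([0.4559, 0.0471, 0.0153], 0.81), ([0.5233, 0.3134, 0.0105], 0.45)]
jaw_knob [([0.4963, 0.023, 0.026], 0.54)]
holder_bed [([0.4542, 0.047, 0.018], 0.73)]
ink_jar [([0.2986, 0.2685, 0.0422], 0.67)]
eraser [([0.5222, 0.311, 0.0153], 0.65)]
sharpener [([0.3012, 0.2688, 0.0418], 0.58), ([0.5248, 0.3149, 0.0128], 0.4)]
```

Run:
```python
import cv2
a=cv2.imread("pics/top0.png"); cv2.imwrite("pics/top0b.png",cv2.resize(a,(800,600),interpolation=cv2.INTER_CUBIC))
```

```text
(no output)
```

View pics/top0b.png

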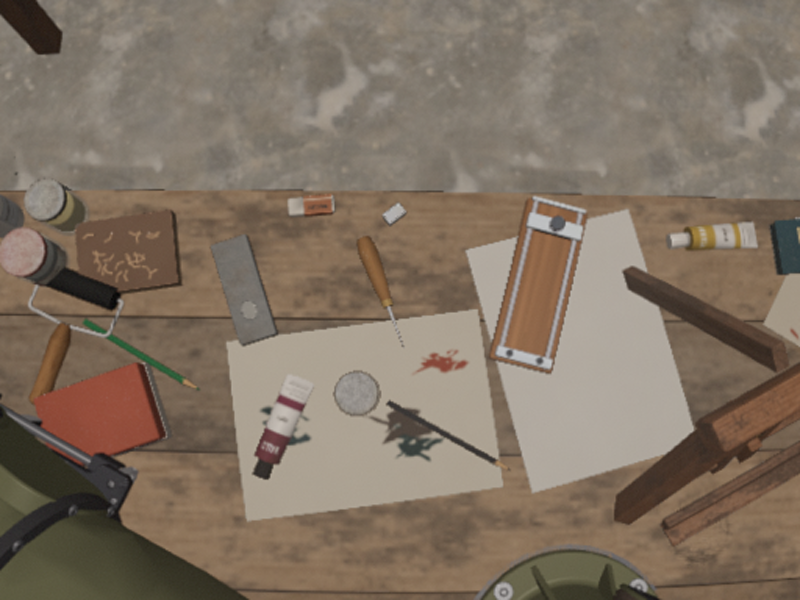

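View pics/side0.png

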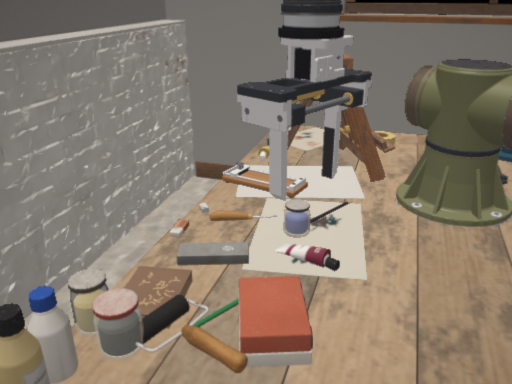

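The top view shows the stone at (243,290), with its worn spot at the near end (249,310). The gouge's handle points away and its tip is at (403,345). The holder's knob is at the far end (557,222) and its stop at the near end (522,358). An easel leg stands to the right of the holder. Next I'll fit poses from the depth data.

```bash
cat > h.py <<'E'
import numpy as np, cv2
from scipy.spatial.transform import Rotation as Ro
from station import telemetry, cams, finder
def snap(c):
    o=telemetry.get_obs(); p,d=cams.camera(c); i=cams.camera_info(c)
    K,k1=i["camera_matrix"],i["k1"]
    v,u=np.mgrid[:384,:512]
    pts=np.stack([u,v],-1).reshape(-1,1,2).astype(float)
    n=cv2.undistortPoints(pts,K,np.array([k1,0,0,0.])).reshape(384,512,2)
    X=np.dstack([n*d[...,None],d])
    if c=="wrist":
        T=i["tool_from_camera"]; X=X@T[:3,:3].T+T[:3,3]
        X=X@Ro.from_euler("xyz",o["eef_rot"]).as_matrix().T+o["ee_pos"]
    else: X=(X-i["t"])@i["R"]
    X[d==0]=np.nan
    return p,X
def mask(t,c):
    m=finder.masks_of(t,c)
    return (m[0]["region"],round(m[0]["confidence"],2)) if m else (None,0)
def rect(X,m,lo,hi):
    P=X[m]; P=P[(P[:,2]>lo)&(P[:,2]<hi)]
    (cx,cy),(w,h),a=cv2.minAreaRect(P[:,:2].astype(np.float32))
    a=np.deg2rad(a)+(0 if w>h else np.pi/2)
    return np.round([cx,cy,max(w,h),min(w,h),(a+np.pi/2)%np.pi-np.pi/2],4).tolist(),len(P),np.round(np.median(P[:,2]),4)
def st():
    o=telemetry.get_obs(); return {k:np.round(o[k],4).tolist() for k in("time_s","ee_pos","eef_rot","force","grip_width","grip_force")}
def go(x,y,yaw):
    "slide xy and spin for target grasp xy and tool yaw (mod pi)"
    o=telemetry.get_obs(); Y=o["eef_rot"][2]; dx,dy=x-o["ee_pos"][0],y-o["ee_pos"][1]
    s=(Y-yaw+np.pi/2)%np.pi-np.pi/2
    return np.round([dx*np.cos(Y)+dy*np.sin(Y),dx*np.sin(Y)-dy*np.cos(Y),s],4).tolist(),"z",o["ee_pos"][2]
E
python3 - <<'E'
from h import *
for c in["top","side"]:
    p,X=snap(c)
    if c=="top":
        np.save("Xtop.npy",X)
        print("wall z", np.round(X[20:130:25,250],3).tolist(), "leg",np.nanmax(X[170:330,395:512,2]))
        for r in range(170,340,20): 
            z=X[r,395:512]; k=np.nanargmax(z[:,2]); print(np.round(z[k],3))
    for t,lo,hi in[("oil_stone",.012,.03),("gouge",.003,.03),("holder",.010,.06),("jaw",.025,.06),("jaw_knob",.035,.06),("worn_spot",.012,.03)]:
        m,cf=mask(t,c)
        if m is not None:
            try: print(c,t,cf,rect(X,m,lo,hi))
            except Exception as e: print(t,"err",m.sum())
print(st())
E
```

```text
wall z [[1.147, 0.208, -0.746], [1.043, 0.207, -0.735], [0.951, 0.206, -0.743], [0.861, 0.205, -0.751], [0.766, 0.205, -0.74]] leg 0.30138848503453247
[ 0.456 -0.279  0.024]
[ 0.4   -0.104  0.138]
[ 0.358 -0.125  0.231]
[ 0.327 -0.129  0.259]
[ 0.298 -0.124  0.301]
[ 0.273 -0.096  0.3  ]
[ 0.245 -0.088  0.238]
[ 0.21  -0.081  0.153]
[ 0.172 -0.096  0.102]
top oil_stone 0.77 ([0.4225, 0.3833, 0.1266, 0.046, 0.3181], 1652, np.float64(0.0196))
top gouge 0.77 ([0.4239, 0.2205, 0.1355, 0.0221, 0.3525], 494, np.float64(0.0139))
top holder 0.65 ([0.4326, 0.0346, 0.2022, 0.0779, -0.2559], 4398, np.float64(0.0173))
top jaw 0.86 ([0.4996, 0.0177, 0.066, 0.019, 1.3195], 354, np.float64(0.0291))
top jaw_knob 0.87 ([0.4997, 0.0174, 0.0175, 0.0172, -0.0729], 89, np.float64(0.0436))
top worn_spot 0.91 ([0.4225, 0.3833, 0.1266, 0.046, 0.3181], 1654, np.float64(0.0196))
side oil_stone 0.7 ([0.5168, 0.2091, 0.0249, 0.0119, -0.7767], 21, np.float64(0.0127))
side gouge 0.71 ([0.4243, 0.2216, 0.1327, 0.0219, 0.4335], 321, np.float64(0.0112))
side holder 0.57 ([0.4329, 0.0388, 0.2003, 0.0744, -0.2397], 953, np.float64(0.0174))
side jaw 0.74 ([0.4991, 0.0195, 0.0655, 0.0196, 1.3271], 107, np.float64(0.0288))
side jaw_knob 0.68 ([0.5007, 0.0198, 0.0179, 0.0145, -0.5071], 39, np.float64(0.0417))
side worn_spot 0.88 ([0.4232, 0.3834, 0.125, 0.0497, 0.3106], 1164, np.float64(0.0192))
{'time_s': 1.8, 'ee_pos': [0.2411, 0.4943, 0.4046], 'eef_rot': [3.1416, 0.0, 2.6878], 'force': [0.1572, 0.265, 0.5153], 'grip_width': 0.0944, 'grip_force': 0.0}
```

Run:
```python
from h import *
print(go(.4228,.3833,.316))
X=np.load("Xtop.npy"); s=(X[...,0]>.3)&(X[...,1]<-.0)&(X[...,2]>.05)
P=X[s]
for z in np.arange(.05,.31,.03):
    Q=P[(P[:,2]>=z)&(P[:,2]<z+.03)]
    if len(Q): k=Q[:,1].argmax(); print(round(z,2),Q[k].round(3),Q[:,0].min().round(3),Q[:,0].max().round(3))
```

```text
([-0.212, -0.0202, -0.7698], 'z', np.float64(0.40464568394405703))
0.05 [ 0.432 -0.075  0.052] 0.398 0.439
0.08 [ 0.414 -0.082  0.088] 0.382 0.425
0.11 [ 0.405 -0.087  0.11 ] 0.367 0.412
0.14 [ 0.393 -0.093  0.143] 0.355 0.398
0.17 [ 0.378 -0.102  0.173] 0.34 0.384
0.2 [ 0.367 -0.107  0.2  ] 0.326 0.371
0.23 [ 0.352 -0.115  0.232] 0.316 0.358
0.26 [ 0.301 -0.098  0.287] 0.301 0.345
0.29 [ 0.3   -0.097  0.292] 0.3 0.316
```

Call:
jog_arm(
  rows=[
    {"gripper": 0.094, "slide": [-0.212, -0.02, 0.05], "spin": -0.77},
    {"gripper": 0.094, "slide": [-0.212, -0.02, 0.05], "spin": -0.77},
    {"gripper": 0.094, "slide": [-0.212, -0.02, 0.05], "spin": -0.77},
    {"gripper": 0.094, "slide": [-0.212, -0.02, 0.05], "spin": -0.77},
    {"gripper": 0.094, "slide": [-0.212, -0.02, 0.05], "spin": -0.77},
    {"gripper": 0.094, "slide": [-0.212, -0.02, 0.05], "spin": -0.77},
    {"gripper": 0.094, "slide": [-0.212, -0.02, 0.05], "spin": -0.77},
    {"gripper": 0.094, "slide": [-0.212, -0.02, 0.05], "spin": -0.77},
  ],
)

```text
time_s: 2.6
ee_pos: [0.4226, 0.3836, 0.3548]
eef_rot: [3.141, 0.0, -2.827]
force: [-0.8, 0.5, -0.3]
grip_width: 0.0939
grip_force: 0.0
```

Run:
```python
from h import *
p,X=snap("wrist"); cv2.imwrite("pics/w1.png",p[:,:,::-1])
m,cf=mask("oil_stone","wrist")
if m is not None: print(cf,rect(X,m,.012,.03))
print(st(),go(.4228,.3833,.316))
```

```text
0.72 ([0.423, 0.3808, 0.1241, 0.0446, 0.3308], 5995, np.float64(0.0197))
{'time_s': 2.7, 'ee_pos': [0.4224, 0.3839, 0.3549], 'eef_rot': [3.1414, 0.0004, -2.8261], 'force': [0.1102, -0.1016, 0.0248], 'grip_width': 0.094, 'grip_force': 0.0} ([-0.0003, -0.0007, -0.0005], 'z', np.float64(0.35493828503172387))
```

Call:
jog_arm(
  rows=[
    {"gripper": 0.094, "slide": [0, -0.0015, 0.05], "spin": -0.008},
    {"gripper": 0.094, "slide": [0, -0.0015, 0.1], "spin": -0.008},
    {"gripper": 0.094, "slide": [0, -0.0015, 0.135], "spin": -0.008},
    {"gripper": 0.094, "slide": [0, -0.0015, 0.147], "spin": -0.008},
    {"gripper": 0.094, "slide": [0, -0.0015, 0.147], "spin": -0.008},
    {"gripper": 0.03, "slide": [0, -0.0015, 0.147], "spin": -0.008},
    {"gripper": 0.03, "slide": [0, -0.0015, 0.147], "spin": -0.008},
    {"gripper": 0.03, "slide": [0, -0.0015, 0.147], "spin": -0.008},
  ],
  squeeze=25,
)

```text
time_s: 3.5
ee_pos: [0.4236, 0.3822, 0.2092]
eef_rot: [3.141, 0.002, -2.817]
force: [0.9, 0.6, -0.3]
grip_width: 0.0733
grip_force: 0.0
```

Call:
jog_arm(
  rows=[
    {"gripper": 0.03, "slide": [0, 0, 0], "spin": 0},
    {"gripper": 0.03, "slide": [0, 0, 0], "spin": 0},
    {"gripper": 0.03, "slide": [0, 0, 0], "spin": 0},
  ],
)

```text
time_s: 3.8
ee_pos: [0.4234, 0.382, 0.2078]
eef_rot: [3.142, 0.0, -2.817]
force: [-0.8, -0.6, 0.5]
grip_width: 0.0493
grip_force: 0.0
```

Call:
jog_arm(
  rows=[
    {"gripper": 0.03, "slide": [0, 0, 0], "spin": 0},
    {"gripper": 0.03, "slide": [0, 0, 0], "spin": 0},
    {"gripper": 0.03, "slide": [0, 0, 0], "spin": 0},
    {"gripper": 0.03, "slide": [0, 0, -0.02], "spin": 0},
    {"gripper": 0.03, "slide": [0, 0, -0.05], "spin": 0},
    {"gripper": 0.03, "slide": [0, 0, -0.09], "spin": 0},
    {"gripper": 0.03, "slide": [0, 0, -0.12], "spin": 0},
    {"gripper": 0.03, "slide": [0, 0, -0.12], "spin": 0},
  ],
)

```text
time_s: 4.6
ee_pos: [0.4236, 0.3822, 0.3314]
eef_rot: [3.14, 0.006, -2.817]
force: [-0.2, 0.5, -3.2]
grip_width: 0.0449
grip_force: 25.0
```

Run:
```python
from h import *
p,X=snap("wrist"); m,cf=mask("oil_stone","wrist")
if m is not None: print(cf,rect(X,m,.1,.2))
print(st(),go(.421,.038,-.25))
```

```text
{'time_s': 4.7, 'ee_pos': [0.4232, 0.3818, 0.3268], 'eef_rot': [-3.1413, -0.0007, -2.8174], 'force': [-0.635, -0.5689, -3.9881], 'grip_width': 0.0446, 'grip_force': 24.9886} ([0.1116, -0.3252, 0.5742], 'z', np.float64(0.32676217122196693))
```

Call:
jog_arm(
  rows=[
    {"gripper": 0.03, "slide": [0.016, -0.046, 0], "spin": 0.08},
    {"gripper": 0.03, "slide": [0.032, -0.093, 0], "spin": 0.16},
    {"gripper": 0.03, "slide": [0.048, -0.14, 0], "spin": 0.25},
    {"gripper": 0.03, "slide": [0.064, -0.186, 0], "spin": 0.34},
    {"gripper": 0.03, "slide": [0.08, -0.233, 0], "spin": 0.42},
    {"gripper": 0.03, "slide": [0.096, -0.28, 0], "spin": 0.5},
    {"gripper": 0.03, "slide": [0.1116, -0.325, 0], "spin": 0.574},
    {"gripper": 0.03, "slide": [0.1116, -0.325, 0], "spin": 0.574},
  ],
)

```text
time_s: 5.5
ee_pos: [0.4206, 0.0342, 0.3259]
eef_rot: [-3.14, -0.003, 2.884]
force: [0.5, 1.0, -3.3]
grip_width: 0.0447
grip_force: 25.0
```

Call:
jog_arm(
  rows=[
    {"gripper": 0.03, "slide": [0, 0, 0], "spin": 0},
    {"gripper": 0.03, "slide": [0, 0, 0], "spin": 0},
  ],
)

```text
time_s: 5.7
ee_pos: [0.421, 0.039, 0.3266]
eef_rot: [-3.141, -0.002, 2.893]
force: [-0.4, 0.5, -3.8]
grip_width: 0.0449
grip_force: 25.0
```

Run:
```python
from h import *
p,X=snap("wrist"); cv2.imwrite("pics/w2.png",p[:,:,::-1])
for t,lo,hi in[("holder",.01,.06),("jaw",.025,.06)]:
    m,cf=mask(t,"wrist")
    if m is not None: print(t,cf,rect(X,m,lo,hi))
np.save("Xw2.npy",X)
print(st(),go(.421,.038,-.25))
```

```text
holder 0.86 ([0.4275, 0.0336, 0.1883, 0.076, -0.2547], 3711, np.float64(0.0175))
{'time_s': 5.85, 'ee_pos': [0.421, 0.0393, 0.3272], 'eef_rot': [-3.1415, -0.0008, 2.8939], 'force': [-0.1459, -0.4485, -2.9455], 'grip_width': 0.0448, 'grip_force': 24.9887} ([-0.0003, -0.0013, 0.0024], 'z', np.float64(0.32721783728865284))
```

View pics/w2.png

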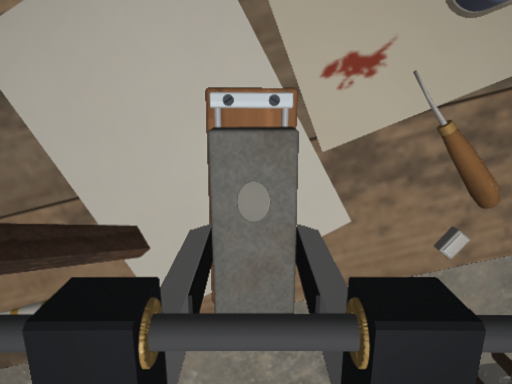

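The stone hangs in line with the holder, with the spot at (254,202) and the stop at (250,100). I'll measure the sideways offset between the stone and the base.

Run:
```python
from h import *
X=np.load("Xw2.npy"); 
def L(P,a): return P[:,0]*-np.sin(a)+P[:,1]*np.cos(a), P[:,0]*np.cos(a)+P[:,1]*np.sin(a)
m=(X[...,2]>.1)&(X[...,2]<.16); mm=np.zeros_like(m); mm[100:300,200:305]=1
P=X[m&mm]; print("stone",rect(X,m&mm,.1,.16), np.percentile(P[:,2],[5,50,95]).round(4))
n=(X[...,2]>.01)&(X[...,2]<.04); nn=np.zeros_like(n); nn[80:230,195:310]=1
print("holder",rect(X,n&nn,.01,.04))
Q=X[n&nn]; b=-.255
for nm,A in(("holder",Q),("stone",P)):
    l,y=L(A,b); 
    for lo in np.arange(y.min(),y.max(),.015):
        s=(y>=lo)&(y<lo+.015)
        if s.sum()>20: print(nm,round(lo,3),np.round([l[s].min(),l[s].max(),(l[s].min()+l[s].max())/2],4), A[s,2].mean().round(4))
t=np.load("Xtop.npy"); w=(t[...,2]>.02)&(t[...,2]<.026); R=t[w&(np.abs(t[...,0]-.43)<.08)&(np.abs(t[...,1]-.035)<.06)]
l,y=L(R,b); k=(y>.36)&(y<.44); 
s=np.sort(l[k]); i=np.argmax(np.diff(s)); print("rods top",s[:i+1].mean(),s[i+1:].mean(),len(s),(s[:i+1].mean()+s[i+1:].mean())/2)
```

```text
stone ([0.4054, 0.0412, 0.0941, 0.057, -0.2523], 15657, np.float64(0.1388)) [0.1376 0.1388 0.1402]
holder ([0.3936, 0.0424, 0.1183, 0.0761, -0.2545], 3702, np.float64(0.0175))
holder 0.311 [0.1023 0.1782 0.1402] 0.0251
holder 0.326 [0.1026 0.1781 0.1404] 0.0184
holder 0.341 [0.1023 0.1783 0.1403] 0.0171
holder 0.371 [0.1023 0.1037 0.103 ] 0.0155
holder 0.386 [0.1025 0.104  0.1032] 0.0153
holder 0.401 [0.1024 0.1043 0.1033] 0.0156
holder 0.416 [0.1026 0.1042 0.1034] 0.0155
stone 0.335 [0.1197 0.1649 0.1423] 0.1382
stone 0.35 [0.1199 0.1649 0.1424] 0.1388
stone 0.365 [0.1201 0.1651 0.1426] 0.1389
stone 0.38 [0.1137 0.1706 0.1422] 0.14
stone 0.395 [0.1204 0.1655 0.143 ] 0.1398
stone 0.41 [0.1207 0.1656 0.1432] 0.1387
stone 0.425 [0.1211 0.1658 0.1435] 0.1387
rods top 0.1168507341153413 0.16909400704453725 268 0.14297237057993928
```

Call:
jog_arm(
  rows=[
    {"gripper": 0.03, "slide": [0, -0.0022, 0.03], "spin": 0.012},
    {"gripper": 0.03, "slide": [0, -0.0022, 0.06], "spin": 0.012},
    {"gripper": 0.03, "slide": [0, -0.0022, 0.081], "spin": 0.012},
    {"gripper": 0.03, "slide": [0, -0.0022, 0.081], "spin": 0.012},
    {"gripper": 0.03, "slide": [0, -0.0022, 0.081], "spin": 0.012},
  ],
)

```text
time_s: 6.35
ee_pos: [0.4208, 0.0367, 0.2471]
eef_rot: [-3.142, -0.0, 2.881]
force: [-1.5, -0.3, -3.4]
grip_width: 0.0446
grip_force: 25.0
```

Run:
```python
from h import *
p,X=snap("wrist"); cv2.imwrite("pics/w3.png",p[:,:,::-1]); np.save("Xw3.npy",X)
b=-.255
def L(P,a): return P[:,0]*-np.sin(a)+P[:,1]*np.cos(a), P[:,0]*np.cos(a)+P[:,1]*np.sin(a)
l,y=L(X.reshape(-1,3),b); z=X[...,2].ravel()
for nm,lo,hi in(("stone",.045,.075),("stop",.026,.032),("base",.012,.02)):
  s0=(z>lo)&(z<hi)&(np.abs(l-.1415)<.05 if nm!="stone" else np.abs(l-.1415)<.028)
  for q in np.arange(.30,.42,.015):
    s=s0&(y>=q)&(y<q+.015)
    if s.sum()>30: print(nm,round(q,3),np.round([l[s].min(),l[s].max(),(l[s].min()+l[s].max())/2],4),z[s].mean().round(4),s.sum())
print(st())
```

```text
stone 0.33 [0.1183 0.1631 0.1407] 0.0584 1905
stone 0.345 [0.1181 0.1633 0.1407] 0.0592 2669
stone 0.36 [0.1182 0.1632 0.1407] 0.0593 2501
stone 0.375 [0.1135 0.1695 0.1415] 0.0598 2718
stone 0.39 [0.1169 0.1648 0.1408] 0.0601 2484
stone 0.405 [0.1184 0.1632 0.1408] 0.0592 2074
stop 0.315 [0.1074 0.1731 0.1402] 0.029 2560
base 0.3 [0.103  0.1777 0.1404] 0.0162 767
base 0.315 [0.1023 0.1782 0.1402] 0.0166 718
base 0.33 [0.1023 0.1782 0.1403] 0.0167 1584
base 0.345 [0.1022 0.1783 0.1403] 0.0165 511
base 0.36 [0.1023 0.1784 0.1403] 0.0165 481
base 0.375 [0.1023 0.1784 0.1403] 0.0165 457
base 0.39 [0.1025 0.1786 0.1405] 0.0165 335
{'time_s': 6.4, 'ee_pos': [0.4209, 0.0366, 0.2476], 'eef_rot': [3.1413, 0.0011, 2.8807], 'force': [0.8986, 0.1796, -2.6229], 'grip_width': 0.0447, 'grip_force': 24.9887}
```

View pics/w3.png

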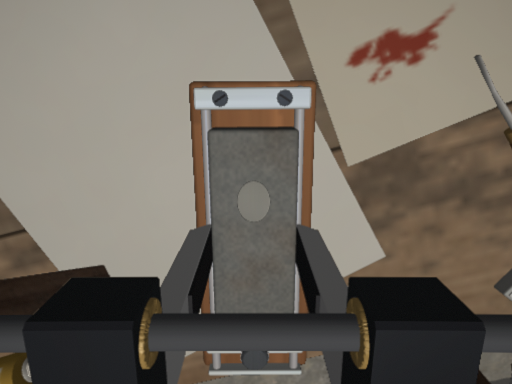

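The stone is centred between the rods to within about 0.5 mm. Next: lower it and release.

Call:
jog_arm(
  rows=[
    {"gripper": 0.03, "slide": [0, -0.0004, 0.01], "spin": 0},
    {"gripper": 0.03, "slide": [0, -0.0004, 0.017], "spin": 0},
    {"gripper": 0.03, "slide": [0, -0.0004, 0.0205], "spin": 0},
    {"gripper": 0.03, "slide": [0, -0.0004, 0.0215], "spin": 0},
    {"gripper": 0.03, "slide": [0, -0.0004, 0.0215], "spin": 0},
  ],
)

```text
time_s: 6.9
ee_pos: [0.4205, 0.0358, 0.2251]
eef_rot: [-3.142, -0.0, 2.88]
force: [-0.6, 0.3, -2.1]
grip_width: 0.0447
grip_force: 25.0
```

Call:
jog_arm(
  rows=[
    {"gripper": 0.07, "slide": [0, 0, 0], "spin": 0},
    {"gripper": 0.07, "slide": [0, 0, 0], "spin": 0},
    {"gripper": 0.07, "slide": [0, 0, 0], "spin": 0},
    {"gripper": 0.07, "slide": [0, 0, 0], "spin": 0},
    {"gripper": 0.07, "slide": [0, 0, -0.04], "spin": 0},
    {"gripper": 0.07, "slide": [0, 0, -0.07], "spin": 0},
    {"gripper": 0.07, "slide": [-0.04, 0, -0.07], "spin": 0},
    {"gripper": 0.07, "slide": [-0.04, 0, -0.07], "spin": 0},
  ],
)

```text
time_s: 7.7
ee_pos: [0.4614, 0.0248, 0.2965]
eef_rot: [3.141, 0.004, 2.879]
force: [0.6, 0.6, -0.2]
grip_width: 0.07
grip_force: 0.0
```

Run:
```python
from h import *
for c in("wrist","top"):
    p,X=snap(c); np.save(f"X_{c}.npy",X); print(np.median(X[192:200,250:258,2]))
    for t,lo,hi in[("oil_stone",.033,.041),("jaw_knob",.035,.05),("jaw",.025,.05)]:
        m,cf=mask(t,c)
        if m is not None:
            try: print(c,t,cf,rect(X,m,lo,hi))
            except Exception: print(t,"err")
print(st())
```

```text
0.03690992622504627
wrist oil_stone 0.9 ([0.4205, 0.0348, 0.1243, 0.045, -0.2543], 11285, np.float64(0.0368))
wrist jaw_knob 0.75 ([0.4993, 0.0151, 0.017, 0.0167, -1.0373], 494, np.float64(0.0443))
wrist jaw 0.7 ([0.5, 0.0152, 0.066, 0.0191, 1.3173], 2029, np.float64(0.029))
0.0003362711033739354
top oil_stone 0.64 ([0.4161, 0.0382, 0.1185, 0.0456, -0.2517], 1526, np.float64(0.0365))
top jaw_knob 0.58 ([0.5018, 0.0182, 0.0105, 0.0076, -1.5617], 30, np.float64(0.0449))
{'time_s': 8.1, 'ee_pos': [0.4587, 0.0256, 0.295], 'eef_rot': [-3.1415, -0.0004, 2.88], 'force': [-0.3267, 0.9137, -0.1266], 'grip_width': 0.0699, 'grip_force': 0.0}
```

Call:
jog_arm(
  rows=[
    {"gripper": 0.04, "slide": [-0.0415, 0, 0], "spin": 0},
    {"gripper": 0.04, "slide": [-0.0415, 0, 0.03], "spin": 0},
    {"gripper": 0.04, "slide": [-0.0415, 0, 0.055], "spin": 0},
    {"gripper": 0.04, "slide": [-0.0415, 0, 0.064], "spin": 0},
    {"gripper": 0.04, "slide": [-0.0415, 0, 0.064], "spin": 0},
    {"gripper": 0.01, "slide": [-0.0415, 0, 0.064], "spin": 0},
    {"gripper": 0.01, "slide": [-0.0415, 0, 0.064], "spin": 0},
    {"gripper": 0.01, "slide": [-0.0415, 0, 0.064], "spin": 0},
  ],
  squeeze=20,
)

```text
time_s: 8.9
ee_pos: [0.4993, 0.0149, 0.2321]
eef_rot: [3.141, 0.002, 2.88]
force: [4.2, 13.3, 2.1]
grip_width: 0.0196
grip_force: 7.7
```

Call:
jog_arm(
  rows=[
    {"gripper": 0.01, "slide": [0, 0, 0], "spin": 0},
    {"gripper": 0.01, "slide": [0, 0, 0], "spin": 0},
    {"gripper": 0.01, "slide": [0, 0, 0], "spin": 0},
  ],
)

```text
time_s: 9.2
ee_pos: [0.4995, 0.0155, 0.2321]
eef_rot: [3.139, 0.002, 2.88]
force: [2.4, 10.4, 2.7]
grip_width: 0.017
grip_force: 20.0
```

Call:
jog_arm(
  rows=[
    {"gripper": 0.01, "slide": [0, 0.001, 0], "spin": 0},
    {"gripper": 0.01, "slide": [0.003, 0.001, 0], "spin": 0},
    {"gripper": 0.01, "slide": [0.006, 0.001, 0], "spin": 0},
    {"gripper": 0.01, "slide": [0.009, 0.001, 0], "spin": 0},
    {"gripper": 0.01, "slide": [0.011, 0.001, 0], "spin": 0},
    {"gripper": 0.01, "slide": [0.011, 0.001, 0], "spin": 0},
  ],
)

```text
time_s: 9.8
ee_pos: [0.4889, 0.0187, 0.232]
eef_rot: [3.141, 0.002, 2.88]
force: [2.0, 3.4, 6.5]
grip_width: 0.0173
grip_force: 20.5
```

Call:
jog_arm(
  rows=[
    {"gripper": 0.01, "slide": [0.002, 0, 0], "spin": 0},
    {"gripper": 0.01, "slide": [0.004, 0, 0], "spin": 0},
    {"gripper": 0.01, "slide": [0.006, 0, 0], "spin": 0},
    {"gripper": 0.01, "slide": [0.006, 0, 0], "spin": 0},
  ],
)

```text
time_s: 10.2
ee_pos: [0.4832, 0.0202, 0.2321]
eef_rot: [3.141, 0.003, 2.88]
force: [3.0, 1.9, 6.3]
grip_width: 0.0171
grip_force: 20.7
```

Call:
jog_arm(
  rows=[
    {"gripper": 0.01, "slide": [0.001, 0, 0], "spin": 0},
    {"gripper": 0.01, "slide": [0.001, 0, 0], "spin": 0},
  ],
)

```text
time_s: 10.4
ee_pos: [0.4824, 0.0204, 0.2321]
eef_rot: [3.141, 0.003, 2.88]
force: [3.9, 1.7, 5.8]
grip_width: 0.0173
grip_force: 20.9
```

Call:
jog_arm(
  rows=[
    {"gripper": 0.01, "slide": [0.001, 0, 0], "spin": 0},
    {"gripper": 0.01, "slide": [0.001, 0, 0], "spin": 0},
  ],
)

```text
time_s: 10.6
ee_pos: [0.4815, 0.0206, 0.2321]
eef_rot: [3.141, 0.003, 2.88]
force: [5.0, 1.5, 5.3]
grip_width: 0.017
grip_force: 21.7
```

Call:
jog_arm(
  rows=[
    {"gripper": 0.01, "slide": [0.0007, 0, 0], "spin": 0},
    {"gripper": 0.01, "slide": [0.0007, 0, 0], "spin": 0},
  ],
)

```text
time_s: 10.8
ee_pos: [0.4811, 0.0207, 0.2321]
eef_rot: [3.141, 0.005, 2.88]
force: [9.2, 1.4, 2.3]
grip_width: 0.0169
grip_force: 23.7
```

Call:
jog_arm(
  rows=[
    {"gripper": 0.01, "slide": [0.0007, 0, 0], "spin": 0},
    {"gripper": 0.01, "slide": [0.0007, 0, 0], "spin": 0},
  ],
)

```text
time_s: 11.0
ee_pos: [0.4806, 0.0208, 0.2322]
eef_rot: [3.14, 0.006, 2.88]
force: [12.5, -1.0, -1.4]
grip_width: 0.0172
grip_force: 25.7
```

Call:
jog_arm(
  rows=[
    {"gripper": 0.01, "slide": [0.0007, 0, 0], "spin": 0},
    {"gripper": 0.01, "slide": [0.0007, 0, 0], "spin": 0},
  ],
)

```text
time_s: 11.2
ee_pos: [0.4803, 0.0209, 0.2322]
eef_rot: [3.14, 0.007, 2.88]
force: [15.9, -1.3, -5.0]
grip_width: 0.0173
grip_force: 27.7
```

Call:
jog_arm(
  rows=[
    {"gripper": 0.05, "slide": [0, 0, 0], "spin": 0},
    {"gripper": 0.05, "slide": [0, 0, 0], "spin": 0},
    {"gripper": 0.05, "slide": [0, 0, 0], "spin": 0},
    {"gripper": 0.05, "slide": [0, 0, -0.04], "spin": 0},
    {"gripper": 0.05, "slide": [0, 0, -0.08], "spin": 0},
    {"gripper": 0.094, "slide": [-0.02, 0, -0.12], "spin": 0},
    {"gripper": 0.094, "slide": [-0.02, 0, -0.12], "spin": 0},
  ],
)

```text
time_s: 11.9
ee_pos: [0.4996, 0.0156, 0.3562]
eef_rot: [3.14, 0.008, 2.879]
force: [0.6, -0.3, -0.8]
grip_width: 0.0626
grip_force: 0.0
```

Run:
```python
from h import *
p,X=snap("wrist"); cv2.imwrite("pics/w4.png",p[:,:,::-1]); np.save("X4.npy",X)
for t,lo,hi in[("oil_stone",.033,.041),("jaw_knob",.035,.05),("jaw",.025,.05),("gouge",.003,.03)]:
    m,cf=mask(t,"wrist")
    if m is not None:
        try: print(t,cf,rect(X,m,lo,hi))
        except Exception: print(t,"err")
print(st())
```

```text
oil_stone 0.59 ([0.3856, 0.0429, 0.0633, 0.045, -0.2892], 3072, np.float64(0.0391))
jaw_knob 0.86 ([0.482, 0.0236, 0.0257, 0.018, 1.3151], 345, np.float64(0.0446))
jaw 0.9 ([0.4813, 0.0196, 0.0657, 0.0205, 1.3081], 1371, np.float64(0.0291))
gouge 0.83 ([0.4385, 0.2221, 0.1068, 0.0214, 0.3707], 2588, np.float64(0.0138))
{'time_s': 12.15, 'ee_pos': [0.4979, 0.016, 0.3497], 'eef_rot': [-3.1409, -0.0027, 2.8798], 'force': [0.3979, -0.528, -0.2674], 'grip_width': 0.0825, 'grip_force': 0.0}
```

View pics/w4.png

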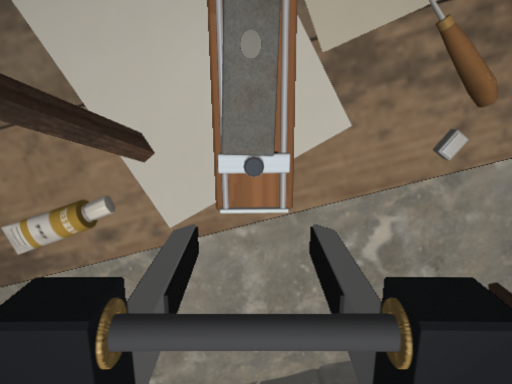

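The jaw has closed on the stone, at about row 155. The stone now looks skewed at the jaw end, with a gap beside the right rod near (283,140). I'll measure its top plane and heading.

Run:
```python
from h import *
for c in("wrist","top"):
    p,X=snap(c); np.save("X5_%s.npy"%c,X)
    if c=="wrist": cv2.imwrite("pics/w5.png",p[:,:,::-1])
    P=X.reshape(-1,3); b=-.2545
    l=P[:,0]*-np.sin(b)+P[:,1]*np.cos(b); y=P[:,0]*np.cos(b)+P[:,1]*np.sin(b); z=P[:,2]
    for q in np.arange(.325,.455,.012):
        s=(y>=q)&(y<q+.012)&(np.abs(l-.1405)<.028)&(z>.030)&(z<.05)
        if s.sum()>8:
            k=np.polyfit(l[s],z[s],1); print(c,round(q,3),np.round([l[s].min(),l[s].max(),l[s].mean(),z[s].mean(),k[0]],4),s.sum())
    s=(np.abs(l-.1405)<.028)&(z>.030)&(z<.043)&(y>.33)&(y<.45); A=np.c_[l[s],y[s],np.ones(s.sum())]
    print("plane",np.linalg.lstsq(A,z[s],rcond=None)[0])
print(st())
```

```text
wrist 0.325 [ 0.1178  0.1638  0.1394  0.0371 -0.0043] 769
wrist 0.337 [ 0.1176  0.162   0.1394  0.0383 -0.0015] 955
wrist 0.349 [ 0.1163  0.1614  0.1392  0.0395 -0.0023] 923
wrist 0.361 [ 0.1161  0.1607  0.1385  0.0406 -0.0002] 910
wrist 0.373 [ 0.1158  0.1608  0.138   0.0416 -0.002 ] 897
wrist 0.385 [ 0.1157  0.1601  0.1378  0.0429 -0.0032] 888
wrist 0.397 [ 0.1144  0.1593  0.1373  0.044  -0.0005] 818
wrist 0.409 [0.1142 0.1594 0.1362 0.0451 0.0024] 855
wrist 0.421 [ 0.114   0.1586  0.1363  0.0462 -0.0012] 817
wrist 0.433 [0.1137 0.1578 0.136  0.0474 0.0027] 781
wrist 0.445 [ 0.1136  0.1579  0.1371  0.047  -0.0123] 499
plane [-0.00162864  0.08831593  0.00826642]
top 0.325 [ 0.1194  0.1635  0.1416  0.0367 -0.0119] 164
top 0.337 [ 0.1187  0.1632  0.1414  0.0381 -0.0209] 169
top 0.349 [ 0.1188  0.1629  0.1415  0.0391 -0.0132] 168
top 0.361 [ 0.1182  0.1624  0.1406  0.0401 -0.0168] 165
top 0.373 [ 0.1174  0.1619  0.1406  0.0411 -0.0238] 176
top 0.385 [ 0.1177  0.1614  0.1398  0.0424 -0.0442] 166
top 0.397 [ 0.1164  0.1608  0.1398  0.0433 -0.0381] 170
top 0.409 [ 0.1162  0.1608  0.1391  0.0445 -0.0202] 168
top 0.421 [ 0.1154  0.1616  0.1398  0.0456 -0.054 ] 179
top 0.433 [ 0.115   0.161   0.139   0.0466 -0.0415] 161
top 0.445 [ 0.1126  0.162   0.141   0.0451 -0.0338] 104
plane [-0.04103881  0.04685719  0.02814039]
{'time_s': 12.25, 'ee_pos': [0.4981, 0.0161, 0.35], 'eef_rot': [-3.1411, -0.002, 2.8798], 'force': [0.7019, -0.2078, -0.3387], 'grip_width': 0.0906, 'grip_force': 0.0}
```

The cause is visible in the numbers. The fingers pressed on the stone's end during the jaw push, then dragged that end up by 11 mm when they lifted. To mend it, I'll grip the knob further back, retract the jaw, then re-seat the stone.

Call:
jog_arm(
  rows=[
    {"gripper": 0.05, "slide": [0.013, 0, 0.02], "spin": 0},
    {"gripper": 0.05, "slide": [0.013, 0, 0.05], "spin": 0},
    {"gripper": 0.05, "slide": [0.013, 0, 0.09], "spin": 0},
    {"gripper": 0.04, "slide": [0.013, 0, 0.112], "spin": 0},
    {"gripper": 0.04, "slide": [0.013, 0, 0.118], "spin": 0},
    {"gripper": 0.01, "slide": [0.013, 0, 0.118], "spin": 0},
    {"gripper": 0.01, "slide": [0.013, 0, 0.118], "spin": 0},
    {"gripper": 0.01, "slide": [0.013, 0, 0.118], "spin": 0},
  ],
  squeeze=20,
)

```text
time_s: 13.05
ee_pos: [0.4861, 0.0194, 0.2343]
eef_rot: [3.141, 0.002, 2.88]
force: [1.0, 0.0, 0.4]
grip_width: 0.0332
grip_force: 0.0
```

Call:
jog_arm(
  rows=[
    {"gripper": 0.01, "slide": [0, 0, 0], "spin": 0},
    {"gripper": 0.01, "slide": [0, 0, 0], "spin": 0},
    {"gripper": 0.01, "slide": [0, 0, 0], "spin": 0},
  ],
)

```text
time_s: 13.35
ee_pos: [0.486, 0.0195, 0.2337]
eef_rot: [3.141, 0.001, 2.88]
force: [-0.8, 2.8, 5.5]
grip_width: 0.0167
grip_force: 20.0
```

Call:
jog_arm(
  rows=[
    {"gripper": 0.01, "slide": [-0.003, 0, 0], "spin": 0},
    {"gripper": 0.01, "slide": [-0.007, 0, 0], "spin": 0},
    {"gripper": 0.01, "slide": [-0.012, 0, 0], "spin": 0},
    {"gripper": 0.01, "slide": [-0.016, 0, 0], "spin": 0},
    {"gripper": 0.01, "slide": [-0.016, 0, 0], "spin": 0},
    {"gripper": 0.06, "slide": [-0.016, 0, 0], "spin": 0},
    {"gripper": 0.06, "slide": [-0.016, 0, 0], "spin": 0},
    {"gripper": 0.06, "slide": [-0.016, 0, 0], "spin": 0},
  ],
)

```text
time_s: 14.15
ee_pos: [0.5011, 0.0152, 0.233]
eef_rot: [-3.141, -0.001, 2.88]
force: [0.1, -0.3, -0.7]
grip_width: 0.0373
grip_force: 0.0
```

Call:
jog_arm(
  rows=[
    {"gripper": 0.08, "slide": [0, 0, 0], "spin": 0},
    {"gripper": 0.08, "slide": [0, 0, -0.04], "spin": 0},
    {"gripper": 0.08, "slide": [0, 0, -0.08], "spin": 0},
    {"gripper": 0.08, "slide": [0.04, 0, -0.1], "spin": 0},
    {"gripper": 0.08, "slide": [0.04, 0, -0.1], "spin": 0},
    {"gripper": 0.08, "slide": [0.04, 0, -0.1], "spin": 0},
  ],
)

```text
time_s: 14.75
ee_pos: [0.4624, 0.0257, 0.3336]
eef_rot: [3.141, 0.001, 2.88]
force: [0.0, 0.3, -0.1]
grip_width: 0.0797
grip_force: 0.0
```

```bash
cat >> h.py <<'E'
def stone(c="wrist",name=None):
    p,X=snap(c)
    if name: cv2.imwrite(name,p[:,:,::-1])
    P=X.reshape(-1,3); b=-.2545
    l=P[:,0]*-np.sin(b)+P[:,1]*np.cos(b); y=P[:,0]*np.cos(b)+P[:,1]*np.sin(b); z=P[:,2]
    for q in np.arange(.325,.485,.012):
        s=(y>=q)&(y<q+.012)&(np.abs(l-.1405)<.028)&(z>.030)&(z<.055)
        if s.sum()>8: print(c,round(q,3),np.round([l[s].min(),l[s].max(),z[s].mean(),np.polyfit(l[s],z[s],1)[0]],4),s.sum())
    return X
E
python3 - <<'E'
from h import *
stone("wrist","pics/w6.png"); print(st())
m,cf=mask("jaw","wrist")
E
```

```text
wrist 0.325 [ 0.1132  0.1675  0.0365 -0.0023] 607
wrist 0.337 [0.1184 0.1629 0.0369 0.0023] 977
wrist 0.349 [ 0.1187  0.1631  0.0369 -0.0062] 926
wrist 0.361 [ 0.1183  0.1624  0.0369 -0.0025] 910
wrist 0.373 [0.1179 0.1627 0.0368 0.0034] 883
wrist 0.385 [0.1178 0.1628 0.0368 0.0004] 852
wrist 0.397 [ 0.1181  0.1622  0.0368 -0.001 ] 803
wrist 0.409 [ 0.1177  0.1624  0.0367 -0.0005] 783
wrist 0.421 [0.1174 0.1617 0.0368 0.0025] 760
wrist 0.433 [0.117  0.1619 0.0367 0.0013] 752
wrist 0.445 [ 0.1177  0.162   0.0367 -0.0054] 536
wrist 0.469 [ 0.1166  0.1653  0.0419 -0.0115] 346
wrist 0.481 [ 0.132   0.1654  0.0436 -0.3773] 92
{'time_s': 14.8, 'ee_pos': [0.4628, 0.0255, 0.3329], 'eef_rot': [-3.1415, 0.0, 2.8799], 'force': [0.6685, -0.5012, -0.7492], 'grip_width': 0.0798, 'grip_force': 0.0}
```

View pics/w6.png

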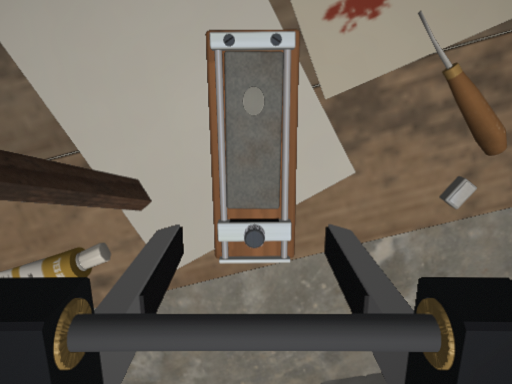

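Freed of the jaw, the stone dropped flat (top at 0.0368 all along) and lies between the rods. The knob is at (254,237). Now I'll push the knob from behind with closed fingers.

Call:
jog_arm(
  rows=[
    {"gripper": 0.0, "slide": [-0.03, 0, 0], "spin": 0},
    {"gripper": 0.0, "slide": [-0.06, 0, 0], "spin": 0},
    {"gripper": 0.0, "slide": [-0.06, 0, 0], "spin": 0},
    {"gripper": 0.0, "slide": [-0.06, 0, 0], "spin": 0},
    {"gripper": 0.0, "slide": [-0.06, 0, 0.02], "spin": 0},
    {"gripper": 0.0, "slide": [-0.06, 0, 0.05], "spin": 0},
    {"gripper": 0.0, "slide": [-0.06, 0, 0.08], "spin": 0},
    {"gripper": 0.0, "slide": [-0.06, 0, 0.1], "spin": 0},
  ],
)

```text
time_s: 15.65
ee_pos: [0.5196, 0.0103, 0.2309]
eef_rot: [-3.141, -0.003, 2.88]
force: [0.2, 0.5, 0.1]
grip_width: 0.0193
grip_force: 0.0
```

Call:
jog_arm(
  rows=[
    {"gripper": 0.0, "slide": [0, 0, 0], "spin": 0},
    {"gripper": 0.0, "slide": [0, 0, 0], "spin": 0},
    {"gripper": 0.0, "slide": [0, 0, 0], "spin": 0},
    {"gripper": 0.0, "slide": [0.003, 0, 0], "spin": 0},
    {"gripper": 0.0, "slide": [0.006, 0, 0], "spin": 0},
    {"gripper": 0.0, "slide": [0.009, 0, 0], "spin": 0},
    {"gripper": 0.0, "slide": [0.012, 0, 0], "spin": 0},
    {"gripper": 0.0, "slide": [0.012, 0, 0], "spin": 0},
  ],
)

```text
time_s: 16.45
ee_pos: [0.5087, 0.0133, 0.2334]
eef_rot: [3.141, 0.0, 2.88]
force: [1.4, 0.7, 0.4]
grip_width: 0.0004
grip_force: 0.4
```

Call:
jog_arm(
  rows=[
    {"gripper": 0.0, "slide": [0.0015, 0, 0], "spin": 0},
    {"gripper": 0.0, "slide": [0.003, 0, 0], "spin": 0},
    {"gripper": 0.0, "slide": [0.0045, 0, 0], "spin": 0},
    {"gripper": 0.0, "slide": [0.006, 0, 0], "spin": 0},
    {"gripper": 0.0, "slide": [0.006, 0, 0], "spin": 0},
  ],
)

```text
time_s: 16.95
ee_pos: [0.503, 0.0148, 0.2331]
eef_rot: [-3.142, -0.0, 2.88]
force: [1.0, -0.1, 0.7]
grip_width: 0.0007
grip_force: 0.6
```

Call:
jog_arm(
  rows=[
    {"gripper": 0.0, "slide": [0.001, 0, 0], "spin": 0},
    {"gripper": 0.0, "slide": [0.002, 0, 0], "spin": 0},
    {"gripper": 0.0, "slide": [0.002, 0, 0], "spin": 0},
  ],
)

```text
time_s: 17.25
ee_pos: [0.5013, 0.0152, 0.2332]
eef_rot: [3.142, 0.0, 2.88]
force: [3.2, -0.5, 0.3]
grip_width: 0.0005
grip_force: 1.6
```

Call:
jog_arm(
  rows=[
    {"gripper": 0.0, "slide": [0.0015, 0, 0], "spin": 0},
    {"gripper": 0.0, "slide": [0.003, 0, 0], "spin": 0},
    {"gripper": 0.0, "slide": [0.0045, 0, 0], "spin": 0},
    {"gripper": 0.0, "slide": [0.006, 0, 0], "spin": 0},
    {"gripper": 0.0, "slide": [0.006, 0, 0], "spin": 0},
  ],
)

```text
time_s: 17.75
ee_pos: [0.4968, 0.0163, 0.2337]
eef_rot: [3.141, 0.008, 2.88]
force: [23.0, -6.9, -13.7]
grip_width: 0.0004
grip_force: 11.7
```

Call:
jog_arm(
  rows=[
    {"gripper": 0.0, "slide": [0.001, 0, 0], "spin": 0},
    {"gripper": 0.0, "slide": [0.002, 0, 0], "spin": 0},
    {"gripper": 0.0, "slide": [0.002, 0, 0], "spin": 0},
  ],
)

```text
time_s: 18.05
ee_pos: [0.4957, 0.0165, 0.234]
eef_rot: [3.14, 0.012, 2.88]
force: [33.8, -10.0, -21.6]
grip_width: 0.0006
grip_force: 17.1
```

Call:
jog_arm(
  rows=[
    {"gripper": 0.0, "slide": [-0.006, 0, 0], "spin": 0},
    {"gripper": 0.0, "slide": [-0.02, 0, 0], "spin": 0},
    {"gripper": 0.0, "slide": [-0.02, 0, 0], "spin": 0},
    {"gripper": 0.05, "slide": [-0.02, 0, -0.05], "spin": 0},
    {"gripper": 0.05, "slide": [0.02, 0, -0.1], "spin": 0},
    {"gripper": 0.05, "slide": [0.02, 0, -0.12], "spin": 0},
    {"gripper": 0.05, "slide": [0.02, 0, -0.12], "spin": 0},
    {"gripper": 0.05, "slide": [0.02, 0, -0.12], "spin": 0},
  ],
)

```text
time_s: 18.85
ee_pos: [0.4736, 0.0226, 0.353]
eef_rot: [3.142, 0.0, 2.88]
force: [0.5, 0.2, -0.3]
grip_width: 0.0368
grip_force: 0.0
```

Run:
```python
from h import *
X=stone("wrist","pics/w7.png"); print(st())
np.save("X7.npy",X)
for t,lo,hi in[("jaw",.025,.05),("gouge",.003,.03)]:
    m,cf=mask(t,"wrist"); print(t,cf,rect(X,m,lo,hi) if m is not None else 0)
```

```text
wrist 0.325 [ 0.113   0.1674  0.0366 -0.0003] 703
wrist 0.337 [ 0.1177  0.1617  0.0369 -0.0002] 882
wrist 0.349 [0.1173 0.1619 0.0369 0.0026] 846
wrist 0.361 [ 0.1172  0.162   0.0369 -0.0022] 821
wrist 0.373 [ 0.1175  0.1621  0.0368 -0.0003] 783
wrist 0.385 [0.117  0.1615 0.0368 0.0038] 788
wrist 0.397 [0.1176 0.1617 0.0368 0.0026] 726
wrist 0.409 [0.1173 0.1619 0.0368 0.0022] 725
wrist 0.421 [ 0.1169  0.162   0.0368 -0.001 ] 700
wrist 0.433 [ 0.1176  0.1612  0.0368 -0.0028] 664
wrist 0.445 [0.1151 0.1635 0.038  0.004 ] 483
wrist 0.457 [0.1132 0.1673 0.0433 0.0206] 256
{'time_s': 18.9, 'ee_pos': [0.4738, 0.0226, 0.3522], 'eef_rot': [-3.1413, -0.0014, 2.8798], 'force': [-0.0004, -1.5101, -0.046], 'grip_width': 0.0409, 'grip_force': 0.0}
jaw 0.76 ([0.4808, 0.0198, 0.0658, 0.0195, 1.317], 1327, np.float64(0.0291))
gouge 0.86 ([0.4231, 0.2167, 0.14, 0.0222, 0.3632], 2506, np.float64(0.0137))
```

View pics/w7.png

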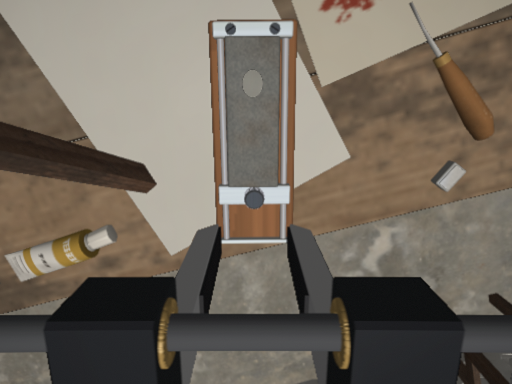

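The stone now lies flat, square between the rods and held between stop and jaw (jaw at row 193, spot at (252,83)). Now the gouge.

Run:
```python
from h import *
X=np.load("X7.npy")
print(go(.4655,.235,.36), st()["ee_pos"])
```

```text
([0.0634, 0.2031, -0.6219], 'z', np.float64(0.3517463496136307)) [0.4741, 0.0225, 0.3517]
```

Call:
jog_arm(
  rows=[
    {"gripper": 0.055, "slide": [0.0134, 0.05, 0], "spin": -0.13},
    {"gripper": 0.055, "slide": [0.028, 0.1, 0], "spin": -0.26},
    {"gripper": 0.055, "slide": [0.045, 0.15, 0], "spin": -0.39},
    {"gripper": 0.055, "slide": [0.063, 0.203, 0.03], "spin": -0.52},
    {"gripper": 0.055, "slide": [0.063, 0.203, 0.06], "spin": -0.622},
    {"gripper": 0.055, "slide": [0.063, 0.203, 0.07], "spin": -0.622},
    {"gripper": 0.055, "slide": [0.063, 0.203, 0.07], "spin": -0.622},
    {"gripper": 0.055, "slide": [0.063, 0.203, 0.07], "spin": -0.622},
  ],
)

```text
time_s: 19.8
ee_pos: [0.4664, 0.234, 0.2838]
eef_rot: [-3.142, 0.0, -2.785]
force: [0.2, 0.0, 0.3]
grip_width: 0.0549
grip_force: 0.0
```

Run:
```python
from h import *
p,X=snap("wrist"); cv2.imwrite("pics/w8.png",p[:,:,::-1]); m,cf=mask("gouge","wrist"); print(cf)
P=X[m]; P=P[(P[:,2]>.003)&(P[:,2]<.025)]
print(rect(X,m,.003,.025))
H=P[P[:,2]>.012]; c=H.mean(0); w=np.linalg.svd((H-c)[:,:2],full_matrices=0)[2][0]; w*=np.sign(w[0])
a=(P-c)[:,:2]@w; print("yaw",np.arctan2(w[1],w[0]),"tip/butt",a.min(),a.max(),c,"tip",c[:2]+w*a.min(),"butt",c[:2]+w*a.max())
for q in np.arange(a.min(),a.max(),.012):
    s=(a>=q)&(a<q+.012); l=(P[s]-c)[:,:2]@[-w[1],w[0]]
    print(round(q,3),l.min().round(4),l.max().round(4),P[s,2].max().round(4))
print(st())
```

```text
0.86
([0.423, 0.2179, 0.1388, 0.0218, 0.3593], 2951, np.float64(0.0141))
yaw 0.363821590166678 tip/butt -0.10315173858571157 0.03562272971936471 [0.45474655 0.22941079 0.01590685] tip [0.35834674 0.19270443] butt [0.48803755 0.24208708]
-0.103 -0.0014 0.0008 0.0071
-0.091 -0.0014 0.0008 0.0055
-0.079 -0.0015 0.0014 0.0056
-0.067 -0.0024 0.0021 0.0066
-0.055 -0.0062 0.0057 0.0117
-0.043 -0.007 0.0072 0.0142
-0.031 -0.0086 0.0087 0.0174
-0.019 -0.0095 0.0095 0.0184
-0.007 -0.0105 0.0102 0.02
0.005 -0.0106 0.0112 0.022
0.017 -0.0106 0.0111 0.0209
0.029 -0.0086 0.0088 0.0167
{'time_s': 19.9, 'ee_pos': [0.4665, 0.234, 0.2845], 'eef_rot': [-3.1416, 0.0019, -2.784], 'force': [0.5865, -0.0627, 0.0057], 'grip_width': 0.0548, 'grip_force': 0.0}
```

View pics/w8.png

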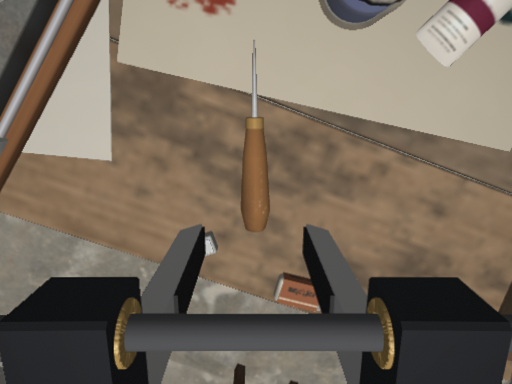

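The gouge is centred between the fingers: tip at (254,42), butt at (255,230). I'll grip lightly at the widest part so it can pivot, then lift with the tip staying on the table.

Call:
jog_arm(
  rows=[
    {"gripper": 0.055, "slide": [0, 0.001, 0.03], "spin": -0.006},
    {"gripper": 0.055, "slide": [0, 0.001, 0.06], "spin": -0.006},
    {"gripper": 0.055, "slide": [0, 0.001, 0.077], "spin": -0.006},
    {"gripper": 0.055, "slide": [0, 0.001, 0.0815], "spin": -0.006},
    {"gripper": 0.055, "slide": [0, 0.001, 0.0815], "spin": -0.006},
    {"gripper": 0.01, "slide": [0, 0.001, 0.0815], "spin": -0.006},
    {"gripper": 0.01, "slide": [0, 0.001, 0.0815], "spin": -0.006},
    {"gripper": 0.01, "slide": [0, 0.001, 0.0815], "spin": -0.006},
  ],
  squeeze=3,
)

```text
time_s: 20.7
ee_pos: [0.4657, 0.2358, 0.2025]
eef_rot: [3.142, 0.001, -2.776]
force: [-0.1, 0.6, 0.4]
grip_width: 0.0345
grip_force: 0.0
```

Call:
jog_arm(
  rows=[
    {"gripper": 0.01, "slide": [0, 0, 0], "spin": 0},
    {"gripper": 0.01, "slide": [0, 0, 0], "spin": 0},
    {"gripper": 0.01, "slide": [0, 0, 0], "spin": 0},
    {"gripper": 0.01, "slide": [0, 0, 0], "spin": 0},
  ],
)

```text
time_s: 21.1
ee_pos: [0.4656, 0.2358, 0.2019]
eef_rot: [-3.142, 0.0, -2.775]
force: [-0.6, -0.9, 5.1]
grip_width: 0.022
grip_force: 3.0
```

Call:
jog_arm(
  rows=[
    {"gripper": 0.01, "slide": [0.0, 0, -0.005], "spin": 0},
    {"gripper": 0.01, "slide": [0.001, 0, -0.01], "spin": 0},
    {"gripper": 0.01, "slide": [0.0015, 0, -0.015], "spin": 0},
    {"gripper": 0.01, "slide": [0.002, 0, -0.02], "spin": 0},
    {"gripper": 0.01, "slide": [0.003, 0, -0.025], "spin": 0},
    {"gripper": 0.01, "slide": [0.004, 0, -0.03], "spin": 0},
    {"gripper": 0.01, "slide": [0.004, 0, -0.03], "spin": 0},
  ],
)

```text
time_s: 21.8
ee_pos: [0.4618, 0.2344, 0.2324]
eef_rot: [3.142, 0.001, -2.775]
force: [-0.1, -0.5, 0.0]
grip_width: 0.0219
grip_force: 3.0
```

```bash
cat >> h.py <<'E'
def gouge(c="wrist",name=None,zlo=.002):
    p,X=snap(c)
    if name: cv2.imwrite(name,p[:,:,::-1])
    m,cf=mask("gouge",c)
    if m is None: print("none"); return
    o=telemetry.get_obs(); Y=o["eef_rot"][2]; P=X[m]-o["ee_pos"]; P=P[np.isfinite(P[:,0])]; 
    a=P[:,0]*np.cos(Y)+P[:,1]*np.sin(Y); l=P[:,0]*np.sin(Y)-P[:,1]*np.cos(Y); z=P[:,2]+o["ee_pos"][2]
    print(c,cf,"a=along tool x from TCP, l tool y, z world; med/max z, med l")
    for q in np.arange(-.04,.14,.01):
        s=(a>=q)&(a<q+.01)&(np.abs(l)<.025)&(z>zlo)
        if s.sum()>3: print(round(q+.005,3),np.round([np.median(z[s]),z[s].max(),np.median(l[s])],4),s.sum())
E
python3 - <<'E'
from h import *
gouge("wrist"); gouge("side","pics/s9.png"); print(st())
E
```

```text
wrist 0.85 a=along tool x from TCP, l tool y, z world; med/max z, med l
-0.025 [ 0.0479  0.0499 -0.0012] 85
-0.015 [ 0.0482  0.0508 -0.0007] 517
-0.005 [ 0.0489  0.0517 -0.0012] 694
0.005 [ 0.0458  0.0513 -0.0012] 822
0.015 [ 0.042   0.0467 -0.0013] 752
0.025 [ 0.0381  0.0427 -0.0013] 698
0.035 [ 0.0341  0.0388 -0.0013] 641
0.045 [ 0.0293  0.0342 -0.0013] 531
0.055 [ 0.0246  0.0286 -0.0013] 448
0.065 [ 0.0181  0.0245 -0.0019] 196
0.075 [ 0.0134  0.0163 -0.0019] 126
0.085 [ 0.0096  0.0129 -0.0019] 117
0.095 [ 0.0076  0.0102 -0.0025] 83
0.105 [ 0.0066  0.0083 -0.0024] 59
side 0.62 a=along tool x from TCP, l tool y, z world; med/max z, med l
-0.025 [0.042  0.047  0.0072] 10
-0.015 [0.0422 0.0473 0.0082] 36
0.015 [0.0358 0.0431 0.0093] 45
0.025 [0.0323 0.0392 0.0079] 44
0.035 [0.0285 0.0365 0.0066] 40
0.045 [0.0238 0.0306 0.0054] 32
0.055 [0.0216 0.0267 0.0047] 22
0.065 [0.0181 0.0219 0.0044] 6
{'time_s': 22.0, 'ee_pos': [0.4618, 0.2343, 0.2314], 'eef_rot': [-3.1416, -0.0003, -2.7754], 'force': [0.022, -0.3236, -0.5965], 'grip_width': 0.0223, 'grip_force': 3.0}
```

View pics/s9.png

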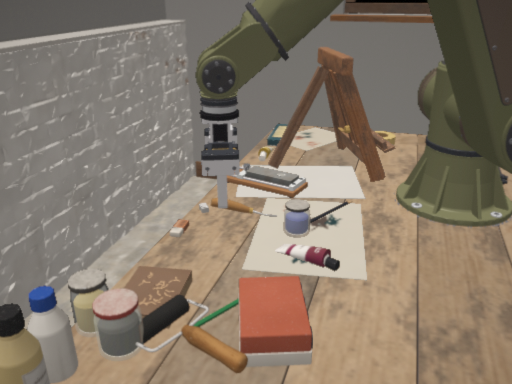

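It pivots as intended: the tip stays on the table (275,215) and the handle is up about 15°. I'll continue to about 31°, then clamp.

Call:
jog_arm(
  rows=[
    {"gripper": 0.01, "slide": [0.002, 0, -0.005], "spin": 0},
    {"gripper": 0.01, "slide": [0.005, 0, -0.01], "spin": 0},
    {"gripper": 0.01, "slide": [0.007, 0, -0.015], "spin": 0},
    {"gripper": 0.01, "slide": [0.01, 0, -0.02], "spin": 0},
    {"gripper": 0.01, "slide": [0.013, 0, -0.025], "spin": 0},
    {"gripper": 0.01, "slide": [0.016, 0, -0.031], "spin": 0},
    {"gripper": 0.01, "slide": [0.016, 0, -0.031], "spin": 0},
    {"gripper": 0.01, "slide": [0.016, 0, -0.031], "spin": 0},
  ],
)

```text
time_s: 22.8
ee_pos: [0.4469, 0.2286, 0.2628]
eef_rot: [3.142, 0.0, -2.775]
force: [0.1, -0.4, -0.1]
grip_width: 0.0218
grip_force: 3.0
```

Call:
jog_arm(
  rows=[
    {"gripper": 0.01, "slide": [0, 0, 0], "spin": 0},
    {"gripper": 0.01, "slide": [0, 0, 0], "spin": 0},
    {"gripper": 0.01, "slide": [0, 0, 0], "spin": 0},
    {"gripper": 0.01, "slide": [0, 0, -0.03], "spin": 0},
    {"gripper": 0.01, "slide": [0, 0, -0.06], "spin": 0},
    {"gripper": 0.01, "slide": [0, 0, -0.06], "spin": 0},
  ],
  squeeze=55,
)

```text
time_s: 23.4
ee_pos: [0.4474, 0.2289, 0.326]
eef_rot: [3.141, 0.006, -2.775]
force: [1.3, -1.1, -0.5]
grip_width: 0.0205
grip_force: 55.0
```

Run:
```python
from h import *
gouge("wrist","pics/w10.png"); print(st())
```

```text
wrist 0.9 a=along tool x from TCP, l tool y, z world; med/max z, med l
-0.025 [ 0.1442  0.1467 -0.0017] 91
-0.015 [ 0.1443  0.1473 -0.0006] 629
-0.005 [ 0.1426  0.1478 -0.0007] 769
0.005 [ 0.1369  0.1432 -0.0007] 890
0.015 [ 0.1294  0.1361 -0.0012] 771
0.025 [ 0.122   0.1285 -0.0012] 668
0.035 [ 0.1144  0.1215 -0.0012] 555
0.045 [ 0.1057  0.1125 -0.0012] 415
0.055 [ 0.0996  0.1033 -0.0013] 212
0.065 [ 0.0867  0.092  -0.0013] 108
0.075 [ 0.0797  0.0832 -0.0016] 90
0.085 [ 0.0753  0.0782 -0.0016] 64
0.095 [ 0.0715  0.0743 -0.002 ] 31
{'time_s': 23.5, 'ee_pos': [0.4468, 0.2286, 0.3226], 'eef_rot': [3.1416, 0.0007, -2.7754], 'force': [0.9999, -0.2871, -0.4833], 'grip_width': 0.0206, 'grip_force': 54.9998}
```

Run:
```python
from h import *
X=np.load("X7.npy"); p=cv2.imread("pics/w7.png"); g=cv2.cvtColor(p,cv2.COLOR_BGR2GRAY).astype(int)
w=g[60:110,226:278]; m=np.zeros(g.shape,np.uint8); m[60:110,228:276]=(g[60:110,228:276]>np.median(w)+18)
n,lab,s,c=cv2.connectedComponentsWithStats(m); k=1+s[1:,4].argmax(); print(s[k],c[k],X[lab==k].mean(0))
print(go(.4806,.0201,2.887))
```

```text
[243  70  20  27 414] [252.11352657  83.17874396] [nan nan nan]
([0.0431, -0.2068, 0.6208], 'z', np.float64(0.3226407204182357))
```

Call:
jog_arm(
  rows=[
    {"gripper": 0.01, "slide": [0.009, -0.041, -0.01], "spin": 0.12},
    {"gripper": 0.01, "slide": [0.018, -0.082, -0.02], "spin": 0.24},
    {"gripper": 0.01, "slide": [0.026, -0.124, -0.02], "spin": 0.36},
    {"gripper": 0.01, "slide": [0.035, -0.165, -0.01], "spin": 0.49},
    {"gripper": 0.01, "slide": [0.043, -0.207, -0.005], "spin": 0.62},
    {"gripper": 0.01, "slide": [0.043, -0.207, 0], "spin": 0.62},
    {"gripper": 0.01, "slide": [0.043, -0.207, 0], "spin": 0.62},
    {"gripper": 0.01, "slide": [0.043, -0.207, 0], "spin": 0.62},
  ],
)

```text
time_s: 24.3
ee_pos: [0.4807, 0.0208, 0.3221]
eef_rot: [-3.141, -0.001, 2.89]
force: [-0.6, -0.7, 0.3]
grip_width: 0.0208
grip_force: 55.0
```

Run:
```python
from h import *
X=np.load("X7.npy"); p=cv2.imread("pics/w7.png"); g=cv2.cvtColor(p,cv2.COLOR_BGR2GRAY).astype(int)
m=np.zeros(g.shape,bool); m[70:97,243:263]=1; print("spot w7",np.nanmean(X[m],0))
p,X=snap("wrist"); cv2.imwrite("pics/w11.png",cv2.resize(p[:220,130:390,::-1],None,fx=2.4,fy=2.4,interpolation=cv2.INTER_CUBIC)); np.save("X11.npy",X)
gouge("wrist",zlo=.05); print(st())
```

```text
spot w7 [0.38718527 0.04390371 0.03713071]
wrist 0.73 a=along tool x from TCP, l tool y, z world; med/max z, med l
-0.025 [ 0.1394  0.1414 -0.0004] 32
-0.015 [ 0.1408  0.1437 -0.0006] 590
-0.005 [ 0.1394  0.1428 -0.0012] 711
0.005 [ 0.1342  0.1404 -0.0012] 887
0.015 [ 0.1271  0.134  -0.0012] 735
0.025 [ 0.1196  0.1259 -0.0012] 676
0.035 [ 0.1124  0.1185 -0.0012] 554
0.045 [ 0.1037  0.1097 -0.0013] 415
0.055 [ 0.0977  0.1018 -0.0013] 221
0.065 [ 0.0844  0.0889 -0.0013] 96
0.075 [ 0.0774  0.0815 -0.0013] 89
0.085 [ 0.0731  0.0757 -0.002 ] 58
0.095 [ 0.0693  0.0717 -0.002 ] 31
{'time_s': 24.45, 'ee_pos': [0.4808, 0.021, 0.3227], 'eef_rot': [3.1415, 0.0, 2.8901], 'force': [0.0253, -0.2464, -0.4088], 'grip_width': 0.0202, 'grip_force': 54.9998}
```

View pics/w11.png

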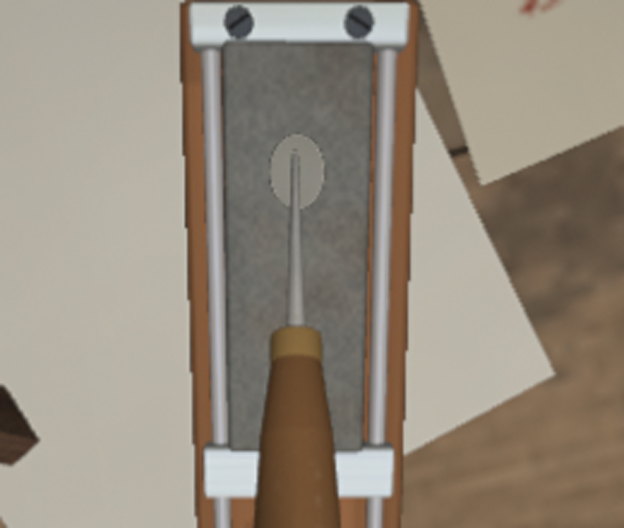

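The tip is at crop (297,152), above the spot whose centre is at (297,172). The tip is still about 28 mm higher, so I'll get both positions in 3D.

Run:
```python
from h import *
X=np.load("X11.npy")
o=telemetry.get_obs(); Y=o["eef_rot"][2]; D=X-o["ee_pos"]
a=D[...,0]*np.cos(Y)+D[...,1]*np.sin(Y); l=D[...,0]*np.sin(Y)-D[...,1]*np.cos(Y); z=X[...,2]
for r in range(58,76): print(r,np.round(np.c_[a[r,250:258],l[r,250:258],z[r,250:258]][[1,2,3,4,5]],4).tolist())
def at(u,v): u=130+u/2.4; v=v/2.4; return np.round([a[int(v),int(u)],l[int(v),int(u)],z[int(v),int(u)]],4)
print("oval L,R,T,B",at(274,172),at(321,172),at(299,136),at(302,207))
```

```text
58 [[0.1052, -0.0031, 0.0371], [0.1052, -0.0023, 0.0369], [0.1051, -0.0016, 0.0377], [0.1051, -0.0009, 0.0375], [0.1051, -0.0002, 0.0375]]
59 [[0.1045, -0.0031, 0.0373], [0.1044, -0.0023, 0.0379], [0.1045, -0.0016, 0.0372], [0.1045, -0.0009, 0.0367], [0.1043, -0.0002, 0.0384]]
60 [[0.1039, -0.0031, 0.0362], [0.1037, -0.0023, 0.0377], [0.1038, -0.0016, 0.0371], [0.1039, -0.0009, 0.0367], [0.1036, -0.0002, 0.0388]]
61 [[0.1031, -0.0031, 0.0372], [0.1032, -0.0023, 0.0365], [0.1032, -0.0016, 0.0367], [0.1032, -0.0009, 0.0367], [0.103, -0.0002, 0.0382]]
62 [[0.1025, -0.0031, 0.0366], [0.1024, -0.0023, 0.0374], [0.1024, -0.0016, 0.0376], [0.1026, -0.0009, 0.0358], [0.1025, -0.0002, 0.0369]]
63 [[0.1017, -0.0031, 0.0383], [0.0988, -0.0022, 0.0663], [0.0987, -0.0015, 0.068], [0.1019, -0.0009, 0.0363], [0.1017, -0.0002, 0.0377]]
64 [[0.101, -0.0031, 0.0381], [0.0981, -0.0022, 0.0677], [0.098, -0.0015, 0.0689], [0.1011, -0.0009, 0.0372], [0.1011, -0.0002, 0.0367]]
65 [[0.1003, -0.0031, 0.0382], [0.0975, -0.0022, 0.068], [0.0974, -0.0015, 0.0684], [0.1004, -0.0009, 0.0375], [0.1004, -0.0002, 0.
[... 804 characters left out ...]
038], [0.0962, -0.0002, 0.0383]]
72 [[0.0931, -0.0028, 0.0699], [0.0931, -0.0022, 0.0696], [0.093, -0.0015, 0.0708], [0.0956, -0.0009, 0.0369], [0.0956, -0.0002, 0.0376]]
73 [[0.0926, -0.0028, 0.0679], [0.0925, -0.0022, 0.0703], [0.0924, -0.0015, 0.0712], [0.0927, -0.0009, 0.0675], [0.0949, -0.0002, 0.0375]]
74 [[0.0921, -0.0029, 0.067], [0.0919, -0.0022, 0.0697], [0.0918, -0.0015, 0.0704], [0.0921, -0.0009, 0.0674], [0.0943, -0.0001, 0.0358]]
75 [[0.0914, -0.0028, 0.0683], [0.0912, -0.0022, 0.0709], [0.0912, -0.0015, 0.0704], [0.0914, -0.0009, 0.0682], [0.0935, -0.0002, 0.0376]]
oval L,R,T,B [ 0.0963 -0.0082  0.0369] [0.0964 0.0057 0.0362] [ 0.1066 -0.0009  0.0363] [ 0.0859 -0.0001  0.0376]
```

Call:
jog_arm(
  rows=[
    {"gripper": 0.01, "slide": [-0.0025, 0.0007, 0.008], "spin": 0},
    {"gripper": 0.01, "slide": [-0.0025, 0.0007, 0.016], "spin": 0},
    {"gripper": 0.01, "slide": [-0.0025, 0.0007, 0.022], "spin": 0},
    {"gripper": 0.01, "slide": [-0.0025, 0.0007, 0.022], "spin": 0},
    {"gripper": 0.01, "slide": [-0.0025, 0.0007, 0.022], "spin": 0},
  ],
  squeeze=60,
)

```text
time_s: 24.95
ee_pos: [0.4835, 0.02, 0.3005]
eef_rot: [-3.141, -0.0, 2.888]
force: [-0.4, -0.3, -0.5]
grip_width: 0.0206
grip_force: 60.0
```

Call:
jog_arm(
  rows=[
    {"gripper": 0.01, "slide": [0, 0, 0.001], "spin": 0},
    {"gripper": 0.01, "slide": [0, 0, 0.002], "spin": 0},
    {"gripper": 0.01, "slide": [0, 0, 0.002], "spin": 0},
  ],
)

```text
time_s: 25.25
ee_pos: [0.4834, 0.02, 0.2987]
eef_rot: [3.142, 0.0, 2.888]
force: [0.1, -0.6, -0.6]
grip_width: 0.0207
grip_force: 60.0
```

Call:
jog_arm(
  rows=[
    {"gripper": 0.01, "slide": [0, 0, 0.001], "spin": 0},
    {"gripper": 0.01, "slide": [0, 0, 0.001], "spin": 0},
  ],
)

```text
time_s: 25.45
ee_pos: [0.4834, 0.02, 0.2976]
eef_rot: [-3.142, -0.0, 2.888]
force: [-0.6, 0.2, 0.4]
grip_width: 0.0203
grip_force: 60.0
```

Call:
jog_arm(
  rows=[
    {"gripper": 0.01, "slide": [0, 0, 0.001], "spin": 0},
    {"gripper": 0.01, "slide": [0, 0, 0.001], "spin": 0},
  ],
)

```text
time_s: 25.65
ee_pos: [0.4834, 0.02, 0.2966]
eef_rot: [-3.142, -0.0, 2.888]
force: [0.5, 0.6, -0.9]
grip_width: 0.0206
grip_force: 60.0
```

Call:
jog_arm(
  rows=[
    {"gripper": 0.01, "slide": [0, 0, 0.0005], "spin": 0},
    {"gripper": 0.01, "slide": [0, 0, 0.0005], "spin": 0},
  ],
)

```text
time_s: 25.85
ee_pos: [0.4835, 0.02, 0.2962]
eef_rot: [3.142, 0.0, 2.888]
force: [-0.4, 0.4, 0.0]
grip_width: 0.0207
grip_force: 60.0
```

Call:
jog_arm(
  rows=[
    {"gripper": 0.01, "slide": [0, 0, 0.0005], "spin": 0},
    {"gripper": 0.01, "slide": [0, 0, 0.0005], "spin": 0},
  ],
)

```text
time_s: 26.05
ee_pos: [0.4835, 0.02, 0.2956]
eef_rot: [3.142, 0.0, 2.888]
force: [0.1, -0.8, 0.9]
grip_width: 0.0204
grip_force: 60.0
```

Call:
jog_arm(
  rows=[
    {"gripper": 0.01, "slide": [0, 0, 0.0005], "spin": 0},
    {"gripper": 0.01, "slide": [0, 0, 0.0005], "spin": 0},
  ],
)

```text
time_s: 26.25
ee_pos: [0.4835, 0.02, 0.2951]
eef_rot: [-3.142, 0.0, 2.888]
force: [0.9, -0.8, 0.4]
grip_width: 0.0203
grip_force: 60.0
```

Call:
jog_arm(
  rows=[
    {"gripper": 0.01, "slide": [0, 0, 0.0005], "spin": 0},
    {"gripper": 0.01, "slide": [0, 0, 0.0005], "spin": 0},
  ],
)

```text
time_s: 26.45
ee_pos: [0.4835, 0.02, 0.2947]
eef_rot: [3.142, 0.0, 2.888]
force: [0.8, -0.4, 0.2]
grip_width: 0.0206
grip_force: 60.0
```

```bash
cat >> h.py <<'E'
def avg(n=4):
    F=[];M=[]
    for _ in range(n):
        o=telemetry.get_obs(); F.append(o["force"]); M.append(o["moment"]); cams.camera("wrist")
    print("F",np.mean(F,0).round(2),"M",np.mean(M,0).round(3),"z",o["ee_pos"].round(4))
E
python3 - <<'E'
from h import *
avg(); gouge("wrist",zlo=.04);
E
```

```text
F [ 1.32 -0.49  0.81] M [-0.006 -0.102 -0.007] z [0.4835 0.02   0.2947]
wrist 0.62 a=along tool x from TCP, l tool y, z world; med/max z, med l
-0.025 [ 0.112   0.1145 -0.0009] 46
-0.015 [ 0.1128  0.1152 -0.0006] 606
-0.005 [ 0.1114  0.1146 -0.0006] 738
0.005 [ 0.1063  0.1131 -0.0006] 890
0.015 [ 0.0992  0.1061 -0.0012] 771
0.025 [ 0.0923  0.0984 -0.0012] 677
0.035 [ 0.0853  0.0918 -0.0012] 571
0.045 [ 0.0768  0.0833 -0.0012] 444
0.055 [ 0.0709  0.0743 -0.0013] 264
0.065 [ 0.0587  0.063  -0.0013] 109
0.075 [ 0.0514  0.0561 -0.0013] 100
0.085 [ 0.0474  0.05   -0.0016] 64
0.095 [ 0.0432  0.046  -0.0019] 47
```

Call:
jog_arm(
  rows=[
    {"gripper": 0.01, "slide": [0, 0, 0.0005], "spin": 0},
    {"gripper": 0.01, "slide": [0, 0, 0.001], "spin": 0},
    {"gripper": 0.01, "slide": [0, 0, 0.001], "spin": 0},
  ],
)

```text
time_s: 27.05
ee_pos: [0.4835, 0.02, 0.2936]
eef_rot: [3.142, 0.0, 2.888]
force: [-0.2, -0.5, 1.2]
grip_width: 0.0204
grip_force: 60.0
```

Run:
```python
from h import *
avg()
```

```text
F [ 1.26 -0.12  1.62] M [-0.029 -0.127  0.007] z [0.4835 0.02   0.2937]
```

Call:
jog_arm(
  rows=[
    {"gripper": 0.01, "slide": [0, 0, 0.0005], "spin": 0},
    {"gripper": 0.01, "slide": [0, 0, 0.001], "spin": 0},
    {"gripper": 0.01, "slide": [0, 0, 0.001], "spin": 0},
  ],
)

```text
time_s: 27.55
ee_pos: [0.4834, 0.02, 0.2926]
eef_rot: [-3.142, -0.0, 2.888]
force: [0.7, -0.4, 2.1]
grip_width: 0.0206
grip_force: 60.0
```

Run:
```python
from h import *
avg()
```

```text
F [ 1.29 -0.6   1.6 ] M [-0.015 -0.115  0.012] z [0.4834 0.02   0.2926]
```

Call:
jog_arm(
  rows=[
    {"gripper": 0.01, "slide": [0.0008, 0, 0], "spin": 0},
    {"gripper": 0.01, "slide": [0.0015, 0, 0], "spin": 0},
    {"gripper": 0.01, "slide": [0.0015, 0, 0], "spin": 0},
  ],
)

```text
time_s: 28.05
ee_pos: [0.4819, 0.0204, 0.2926]
eef_rot: [-3.142, -0.0, 2.888]
force: [1.3, 0.6, 2.1]
grip_width: 0.0206
grip_force: 60.0
```

Run:
```python
from h import *
avg(8)
p,X=snap("wrist"); cv2.imwrite("pics/w12.png",cv2.resize(p[:220,130:390,::-1],None,fx=2.4,fy=2.4,interpolation=cv2.INTER_CUBIC)); np.save("X12.npy",X)
gouge("wrist",zlo=.04); print(st())
```

```text
F [ 0.71 -0.09  1.42] M [ 0.015  0.005 -0.004] z [0.482  0.0204 0.2926]
wrist 0.72 a=along tool x from TCP, l tool y, z world; med/max z, med l
-0.025 [ 1.10e-01  1.12e-01 -1.00e-04] 49
-0.015 [ 0.1106  0.1135 -0.0006] 595
-0.005 [ 0.1094  0.113  -0.0012] 704
0.005 [ 0.1044  0.1107 -0.0006] 835
0.015 [ 0.0976  0.104  -0.0012] 771
0.025 [ 0.091   0.0971 -0.0012] 673
0.035 [ 0.0841  0.0906 -0.0012] 582
0.045 [ 0.0762  0.0825 -0.0012] 449
0.055 [ 0.0701  0.0741 -0.0013] 278
0.065 [ 0.0585  0.0626 -0.0013] 114
0.075 [ 0.0518  0.0561 -0.0013] 100
0.085 [ 0.0479  0.0499 -0.0013] 55
0.095 [ 0.0446  0.046  -0.0013] 23
{'time_s': 28.6, 'ee_pos': [0.482, 0.0204, 0.2926], 'eef_rot': [-3.1416, -0.0001, 2.8878], 'force': [0.223, -0.6315, 1.8822], 'grip_width': 0.0204, 'grip_force': 60.0004}
```

View pics/w12.png

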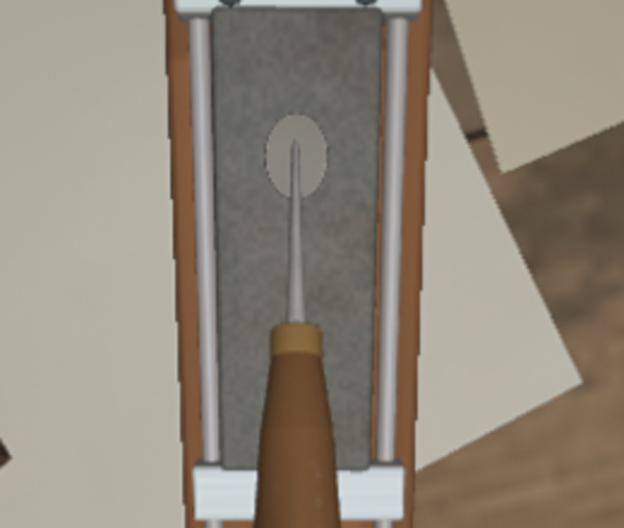

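The tip is on the worn spot but about 3 mm past its centre: (295,143) against (296,156). I'll lift slightly, move back and press again, so friction helps hold the push.

Call:
jog_arm(
  rows=[
    {"gripper": 0.01, "slide": [0, 0, -0.003], "spin": 0},
    {"gripper": 0.01, "slide": [-0.004, 0, -0.003], "spin": 0},
    {"gripper": 0.01, "slide": [-0.004, 0, -0.003], "spin": 0},
    {"gripper": 0.01, "slide": [-0.004, 0, -0.0015], "spin": 0},
    {"gripper": 0.01, "slide": [-0.004, 0, -0.0005], "spin": 0},
    {"gripper": 0.01, "slide": [-0.004, 0, 0.0002], "spin": 0},
    {"gripper": 0.01, "slide": [-0.004, 0, 0.001], "spin": 0},
    {"gripper": 0.01, "slide": [-0.004, 0, 0.001], "spin": 0},
  ],
)

```text
time_s: 29.4
ee_pos: [0.4859, 0.0194, 0.2917]
eef_rot: [3.142, 0.0, 2.888]
force: [0.5, -0.5, 2.3]
grip_width: 0.0208
grip_force: 60.0
```

Run:
```python
from h import *
avg(8); print(st())
```

```text
F [ 1.4  -0.21  1.94] M [-0.011 -0.086 -0.001] z [0.4859 0.0194 0.2917]
{'time_s': 29.8, 'ee_pos': [0.4859, 0.0194, 0.2917], 'eef_rot': [-3.1416, 0.0001, 2.8878], 'force': [1.8649, 0.0715, 2.0549], 'grip_width': 0.0205, 'grip_force': 60.0009}
```

Run:
```python
from h import *
p,X=snap("wrist"); o=telemetry.get_obs(); Y=o["eef_rot"][2]; D=X-o["ee_pos"]
a=D[...,0]*np.cos(Y)+D[...,1]*np.sin(Y); l=D[...,0]*np.sin(Y)-D[...,1]*np.cos(Y); z=X[...,2]
g=p.astype(int).sum(2)
st_=(np.abs(l)<.02)&(a>.07)&(a<.13)&(z>.034)&(z<.0395); med=np.median(g[st_]); ov=st_&(g>med+50)
n,lab,s,c=cv2.connectedComponentsWithStats(ov.astype(np.uint8)); k=1+s[1:,4].argmax(); q=lab==k
print("oval a,l",a[q].min(),a[q].max(),l[q].min(),l[q].max(),s[k,4])
t=(np.abs(l+.001)<.004)&(a>.05)&(z>.0405)&(z<.06); print("blade tip a",np.sort(a[t])[-4:],"l",l[t][np.argsort(a[t])[-4:]])
f=(np.abs(l+.001)<.006)&(a>.005)&(a<.05)&(z>.06); b=[(x,np.percentile(z[f&(np.abs(a-x)<.003)],95)) for x in np.arange(.008,.05,.006)]
print("slope deg",np.degrees(np.arctan(np.polyfit(*zip(*b),1)[0])))
XX=np.load("X11.npy"); z=XX[...,2]; D=XX-[.4808,.021,.3227]; Y=2.8901; a=D[...,0]*np.cos(Y)+D[...,1]*np.sin(Y); l=D[...,0]*np.sin(Y)-D[...,1]*np.cos(Y)
f=(np.abs(l+.001)<.006)&(a>.005)&(a<.05)&(z>.09); b=[(x,np.percentile(z[f&(np.abs(a-x)<.003)],95)) for x in np.arange(.008,.05,.006)]
print("slope before (30.5)",np.degrees(np.arctan(np.polyfit(*zip(*b),1)[0])))
avg(4)
```

```text
oval a,l 0.09113509548227108 0.11141153006195792 -0.009091753003175865 0.006389856855028499 633
blade tip a [0.1008074  0.10087568 0.10148299 0.10152138] l [-0.00195457 -0.00132855 -0.00132903 -0.00195961]
slope deg -53.531022489065585
slope before (30.5) -55.052067267835035
F [ 1.35 -0.15  2.43] M [-0.018 -0.106  0.016] z [0.4859 0.0194 0.2917]
```

The tip is now within about 1 mm of the spot's centre, at about 28° and pressing with roughly 2.5–3 N. Handing in.

```bash
python3 -c "
from station import workorder; print(workorder.hand_in())"
```

```text
the job is handed in; nothing more can be done
None
```

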